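# Clamp a sauce jar in the crank jar holder

## Task

Stand the red sauce jar upright on the bed of the jar holder, between its two jaws, and let go of it. Then wind the hand crank clockwise by its wooden grip until the jaws hold the jar firmly, so that it can be opened, but stop before the glass is overloaded; let go and leave it clamped. Do not knock the jar or disturb the other things on the table.

Things in the scene. Friction and masses are not known exactly. Their poses are not given: they have to be found in the camera images.
- clamp: The jar holder, fixed to the table: steel base plate 130 (x) x 400 (y) x 12 mm high; origin at the centre of its underside. In its frame: a red gear post 76 x 76 mm, 84 mm high, at y = +140 mm carries the crank; a V-faced back stop is bolted with its face somewhere from y = -129 to -145 mm, so where the jaws bite must be felt at the crank; the driven jaw slides along y between them.
- bed (a point): Point on the plate's upper face (12 mm above the table), in mid-width, 70 mm from the clamp's origin toward the back stop (clamp y = -70 mm): a good place to stand the jar. The bed is flat, free for 35 mm around this point.
- jaw: The driven jaw: a 96 mm wide red block with a slightly springy black shallow-V face, up to 62 mm above the table. Origin at the bottom of the V, which looks to clamp -y at the like back stop. Winding moves it to clamp -y; it bites with its origin at clamp y = -66 to -82 mm. A firm hold is 25 to 75 N of squeeze on the jar (some 17 N per mm past the bite); above 95 N it is overloaded.
- crank (a joint): Angle of the crank (rad), growing clockwise from above; at 0 its arm points to clamp -x. One turn moves the jaw 45 mm. Starts at 0 to 2.5, bites 1.5 to 2.4 turns on, range ends at 19. Steady friction 0.5 N m, 8 N at the grip (less when paused); stays where left. Past the bite each 10 N of squeeze on the jar adds 1.1 N at the grip: stop when it takes some 3 to 8 N more than free winding.
- crank_axis (a point): Point on the crank's vertical axis, at 125 mm above the table; the centre of the grip's circle.
- jar: Closed glass jar of red sauce, 60 mm in diameter, 112 mm high with its white lid, 0.25 to 0.5 kg; origin at the centre of its underside. It starts upright on the table to one side of the jar holder. It is stable; the jaw slides it upright along the bed.
- squeeze: Squeeze bottle of oil (yellow-green, white cap), 56 mm in diameter, 170 mm high, standing on the table to the other side; origin under its centre. Leave alone.
- basil: Basil in a black pot, 98 mm in diameter, 92 mm high, leaves to 200 mm; origin under its centre. Leave alone.
- bowl: Small steel bowl, 124 mm in diameter, 50 mm high; origin under its centre. Leave alone.
- grip: The wooden grip of the crank, an upright cylinder 26 mm in diameter and 50 mm high that spins freely on its pin, 65 mm from the crank's axis. Origin at the centre of its lower end, 110 mm above the table; its top is at 160 mm, a good height to hold it is 138 mm. The steel crank arm lies right below it (top at 107 mm).

How it is judged (in metres and radians):
On the way, in this order (a step that is already met when the one before it is completed fails the run):
1. the jar stands upright on the bed between the jaws, let go (horizontal distance between jar and bed below 0.045 m and angle between jar's own z axis and vertical below 0.1 rad and z of jar in the frame of clamp below 0.016 m and contact force between the fingers and jar below 0.1 N), for 0.2 s.
2. the crank, wound by its grip, makes the jaw squeeze the jar with more than 15 N while the fingers are on the grip (contact force between jaw and jar above 15 N and contact force between the fingers and grip above 0.3 N), for 0.1 s.
At the end, for the whole second after the job is handed in: The jar stands upright (within 0.1 rad) on the bed between the jaws (within 60 mm of the bed point, its underside within 6 mm of the bed), at rest, and the driven jaw squeezes it with more than 20 N (contact force between jaw and jar above 20 N and angle between jar's own z axis and vertical below 0.1 rad and z of jar in the frame of clamp between 0.008 and 0.018 m and horizontal distance between jar and bed below 0.06 m and linear speed of jar below 0.01 m/s); the robot touches nothing.
It fails at once if the jar is struck or squeezed by the jar holder with more than 95 N (contact force between jar and clamp above 95 N).
It fails at once if the jaw is pushed by hand with more than 15 N instead of being wound by the crank (contact force between the fingers and jaw above 15 N).
It fails at once if the squeeze bottle, the basil or the bowl is moved by more than 30 mm (distance of any of squeeze, basil, bowl from where it was at the start of the episode above 0.03 m).
It also fails if it takes over 72 s, if anything falls off the work surface, if the arm or the gripper's body presses on something with over 40 N, if the wrist force passes 120 N, or if a joint passes its speed limit or range.

## Robot

A 6-joint arm with a two-finger parallel gripper is mounted at the origin on the work surface. World frame = base frame: x ahead of the robot, y to its left, z up, the work surface at z = 0. Lengths are in mm, angles in degrees, forces in N, time in s.
With the tool pointing down it reaches from about 350 to 850 mm from the base axis. Payload 8.1 kg.
Tool frame: the origin (TCP) lies between the finger pads; the fingertips stand 22 mm ahead of it and the grasp point (between the pads) lies 3 mm ahead of it; z points along the fingers, y is the direction in which the jaws open and shut (so a half turn about z gives the same grasp; the last joint's range is limited). The gripper opens to 85 mm and grips with 20 to 120 N. Pads are 22 mm wide; open, the fingers measure 114 mm over their backs; the gripper's body (76 mm by 85 mm) begins 54 mm behind the grasp point. The pads swing forward as they close: fully open they stand 13 mm farther back than shut.
Start: joints at [70.451, 7.471, 85.268, -0, 87.261, -4.893], TCP at [151.789, 580.487, 228.592] pointing down, gripper open.
Joint ranges: [-169.43, 169.43], [-51.17, 129.36], [1.28, 143.12], [-76.62, 256.62], [0, 156.53], [-152.29, 152.29]. Speed limits (degrees/s): [136.94, 136.94, 159.86, 180, 180, 180].

## Interface

Orientations are given as [roll, pitch, yaw] about the fixed x, y, z axes, in that order (R = Rz(yaw) Ry(pitch) Rx(roll)).
In Python, from bench import r gives the robot as it stands.
- The arm moves only by the tool drive_tool, never from a script. Its argument "moves" is a list of rows, each a list of 2 entries, a list of its own where there are three numbers: the shift along the world's x, y, z in mm, then the turn about the world's z in degrees. A call has exactly 8 rows; each row is the pose to reach, as a shift and turn from the pose commanded when the call began; what a row does not reach only later rows make up. A row lasts 1/12 s, in which the tool goes at most 41.7 mm and 7.16 degrees, less where a joint would pass 70% of its speed; a pose out of reach is approached as far as the arm can. A call with a gripper value outside its range is refused whole. "fingers" is the finger opening in mm, from 0 to 85.4, set as the call begins (left out, the last holds). The fingers move at their own pace and stop on an object; "squeeze" is the grip in N (left out, the last holds). Time passes only in rows, so rows that repeat a pose let the fingers close, or fill a call up. It gives the time, the measured TCP pose, the force and the opening at its end, in the units of the state.
- r.sense(): the state, without advancing time (a new reading comes with each control period).
- r.snapshot(name): name is "scene" or "top"; returns a dict with "pixels" (384x512x3 uint8, red, green, blue), "camera_matrix" (3x3 intrinsics, pixels), "xyz" and "orientation" of the camera in the world. Camera axes: x right, y down, z forward; pixel columns grow to the right and rows downward; lengths in mm; the calibration is good to about 2 mm. A picture is of the moment at which its call begins. There is no depth.
- r.hand_in(): hands the job in, once; it reports no verdict.
The state is a dict: "time": time; "joint_pos": joint angles; "qd": joint speeds; "joint_efforts": joint torques, N m; "tool_pos": TCP position; "tcp_rot": TCP orientation; "ft_force": force on the tool from outside, world axes, zero at the start; "wrist_torque": the same for the moment, N m; "finger_gap": finger opening in mm.
Only numpy, scipy, OpenCV 4.12 (cv2) and the standard library are available. Lean on these libraries where they do the work, as an engineer would, in place of code of your own. Each camera call takes 0.05 s, during which the arm holds its last target.

## Working session

There is one attempt and no reset: what is moved stays moved. The work goes in short steps, Python scripts to look and compute and a tool call to move; the robot and the scene stay as the last step left them, time stands still between calls to the robot, and variables do not carry over. Pictures are saved under pics/ and viewed, and the job is handed in when it is done.

Besides the shell and the picture viewer there is one more tool, called after "Emit:" in YAML: its name, and indented under it one key for each argument. drive_tool: Moves the arm, as the interface text tells. Its arguments: {"type":"object","properties":{"moves":{"type":"array","items":{"type":"array"}},"fingers":{"type":"number"},"squeeze":{"type":"number"}},"required":["moves"]}

```bash
mkdir -p pics; ls
python3 - <<'E'
from bench import r
import cv2,json,numpy as np
print(r.sense())
for n in("scene","top"):
    s=r.snapshot(n); cv2.imwrite(f"pics/{n}0.png",s["pixels"][:,:,::-1]); np.savez(f"{n}0.npz",**s)
    print(n,s["camera_matrix"],s["xyz"],s["orientation"])
E
```

```text
pics
{'time': 0.0, 'joint_pos': array([ 7.04504257e+01,  7.51499817e+00,  8.53293318e+01,  6.49291742e-04,
        8.72608679e+01, -4.89339205e+00]), 'qd': array([ 0.10328672,  0.00816299, -0.05422221, -0.05332808,  0.14455898,
       -0.00815162]), 'joint_efforts': array([-1.76398396e-03, -5.69416487e+01, -5.00536072e+01, -5.30855941e-04,
        1.52013742e-02,  2.10420737e-06]), 'tool_pos': array([151.60409606, 579.9631625 , 227.54507191]), 'tcp_rot': array([-1.79895241e+02, -9.61970747e-03,  1.65343777e+02]), 'ft_force': array([ 0.14653917, -0.32186204, -0.18540003]), 'wrist_torque': array([ 0.00056018,  0.0021352 , -0.01193775]), 'finger_gap': 85.61825238336178}
scene [[439.29041907   0.         259.83554185]
 [  0.         439.29041907 191.83227135]
 [  0.           0.           1.        ]] [1531.350971    197.56531459 1065.85169072] [-135.54813521    1.08873606  104.0615998 ]
top [[360.86632066   0.         255.73178914]
 [  0.         360.86632066 195.4710421 ]
 [  0.           0.           1.        ]] [ 425.80542688  -60.18226723 1100.72632345] [-167.7277886    -0.23209745  -82.63445361]
```

View pics/scene0.png

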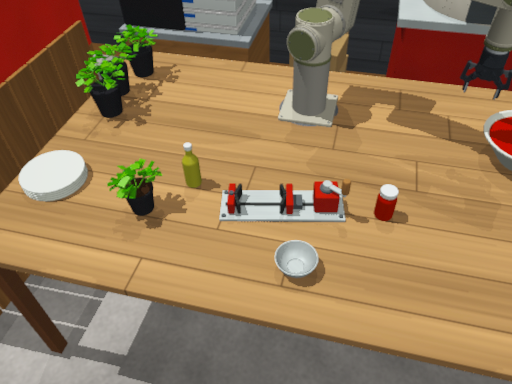

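View pics/top0.png

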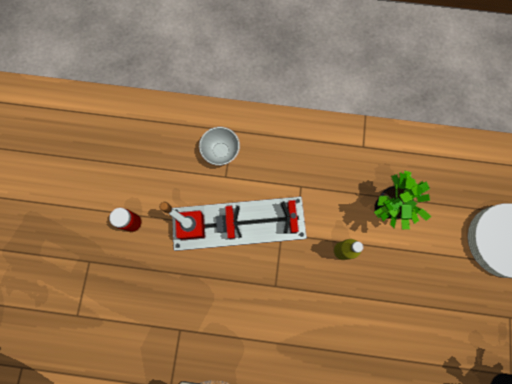

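The scene view shows the jar at about (386,203) and the clamp at (282,205). In the top view the jar lid is at (120,217), the clamp plate runs from (173,247) to (305,200), the grip is at about (165,208), the bowl is at (219,146) and the bottle at (349,249). I'll zoom in next.

```bash
cat > h.py <<'E'
import numpy as np, cv2
from scipy.spatial.transform import Rotation as R
def load(n): return dict(np.load(n))
def ray(s,u,v,z):
    M=R.from_euler('xyz',s["orientation"],degrees=True).as_matrix()
    d=M@np.linalg.inv(s["camera_matrix"])@np.array([u,v,1.])
    c=np.array(s["xyz"]); return (c+d*(z-c[2])/d[2])
def proj(s,p):
    M=R.from_euler('xyz',s["orientation"],degrees=True).as_matrix()
    q=s["camera_matrix"]@(M.T@(np.array(p,float)-s["xyz"])); return q[:2]/q[2]
E
python3 - <<'E'
from h import *
t=load("top0.npz");s=load("scene0.npz")
cv2.imwrite("pics/topz.png",cv2.resize(t["pixels"][180:270,90:320,::-1],None,fx=3.4,fy=3.4,interpolation=cv2.INTER_CUBIC))
cv2.imwrite("pics/scz.png",cv2.resize(s["pixels"][170:230,210:410,::-1],None,fx=4,fy=4,interpolation=cv2.INTER_CUBIC))
print(ray(t,120,217,112),ray(t,173,247,12),ray(t,305,200,12))
E
```

```text
[530.81023293 327.61100879 112.        ] [472.83125858 191.02687627  12.        ] [ 666.67667337 -186.54703506   12.        ]
```

View pics/topz.png

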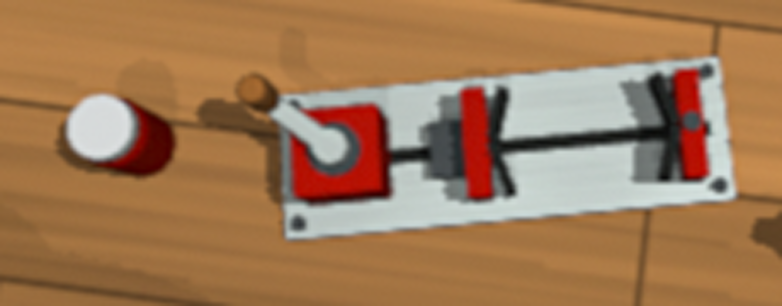

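View pics/scz.png

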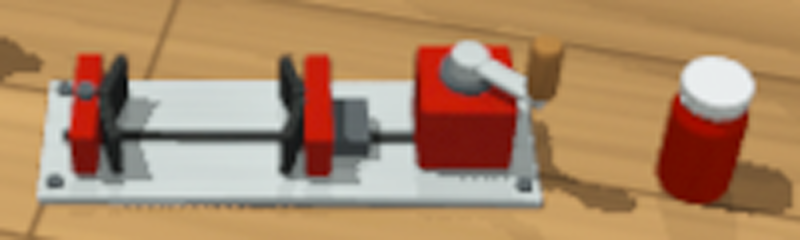

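Run:
```python
from h import *
from scipy.optimize import least_squares
t=load("top0.npz");s=load("scene0.npz")
T=lambda x,y:((x+.5)/3.4-.5+90,(y+.5)/3.4-.5+180)
S=lambda x,y:((x+.5)/4-.5+210,(y+.5)/4-.5+170)
# clamp plate corners (clamp frame): top view BL(-65,200) TL(65,200) TR(65,-200) BR(-65,-200)
obs=[]
for (p,q) in [((-65,200),(287,237)),((65,200),(284,97)),((65,-200),(716,59)),((-65,-200),(734,197))]: obs.append((t,p,T(*q)))
for (p,q) in [((65,-200),(39,201)),((-65,-200),(51,80)),((65,200),(543,203))]: obs.append((s,p,S(*q)))
def f(x):
    c,d=np.cos(x[2]),np.sin(x[2]);out=[]
    for im,p,q in obs:
        P=[x[0]+c*p[0]-d*p[1],x[1]+d*p[0]+c*p[1],12]; out+=list(proj(im,P)-q)
    return out
o=least_squares(f,[570,0,0]);x=o.x;print(x[:2],np.degrees(x[2]));print(np.round(o.fun,1))
np.save("clamp.npy",x)
c,d=np.cos(x[2]),np.sin(x[2])
W=lambda a,b:np.array([x[0]+c*a-d*b,x[1]+d*a+c*b])
print("bed",W(0,-70),"axis",W(0,140))
# jar lid
uv=T(101,127);print("jar top",ray(t,*uv,112)); print("jar scene",ray(s,*S(717,82),112))
for im,uv in((t,T(257,90)),(s,S(547,41))):
    g=ray(im,*uv,160);v=g[:2]-W(0,140);vl=np.array([c*v[0]+d*v[1],-d*v[0]+c*v[1]]);print("grip",g,np.hypot(*v),"ang cw from -x",np.arctan2(vl[1],-vl[0]))
# post top check centre
print("axis top",ray(t,*T(331,148),115)[:2],ray(s,*S(468,55),115)[:2])
for name,z,a,b in(("jawtop L",62,465,88),):
    pass
for q in((483,90),(505,92),(513,193),(492,143)):
    g=ray(t,*T(*q),62);v=g[:2]-x[:2];print("jaw",c*v[0]+d*v[1],-d*v[0]+c*v[1])
for q in((655,78),(663,178),(670,130)):
    g=ray(t,*T(*q),62);v=g[:2]-x[:2];print("stop",c*v[0]+d*v[1],-d*v[0]+c*v[1])
```

```text
[571.46978206   8.45374057] 12.567619540600575
[-1.1  0.5 -2.  -1.   0.7 -1.3  0.4  0.1 -1.  -1.3 -0.5 -0.1 -0.5 -0.9]
bed [586.70119906 -59.86905165] axis [541.00694805 145.099325  ]
jar top [530.58020408 329.38171721 112.        ]
jar scene [532.87985794 331.95661719 112.        ]
grip [569.69452115 196.21416668 160.        ] 58.61487772388702 ang cw from -x 2.3015726657163627
grip [567.8764902  201.95364749 160.        ] 62.883911154811656 ang cw from -x 2.2316337204512826
axis top [537.34318516 140.61621797] [549.07444537 144.90343711]
jaw 42.09377130594947 12.937938044367893
jaw 38.64741055301332 -5.775188532322812
jaw -48.47716673757778 -5.533853444308278
jaw -4.420644780958571 8.81586883546165
stop 39.25145602012731 -135.65734646451497
stop -47.29433128414477 -133.23415692642496
stop -6.964793380871008 -143.62189673695514
```

```bash
cat > ov.py <<'E'
from h import *
def W(x,p):
    c,d=np.cos(x[2]),np.sin(x[2]); return [x[0]+c*p[0]-d*p[1],x[1]+d*p[0]+c*p[1],p[2]]
def box(x0,x1,y0,y1,z): return [(x0,y0,z),(x1,y0,z),(x1,y1,z),(x0,y1,z)]
def draw(im,x,crop,k,name,extra=[]):
    u0,v0,u1,v1=crop
    g=cv2.resize(np.ascontiguousarray(im["pixels"][v0:v1,u0:u1,::-1]),None,fx=k,fy=k,interpolation=cv2.INTER_CUBIC)
    P=lambda p:tuple(int(round(a)) for a in ((proj(im,p)+.5-(u0,v0))*k-.5))
    def poly(pts,col): 
        q=np.array([P(p) for p in pts]);cv2.polylines(g,[q],True,col,1,cv2.LINE_AA)
    poly([W(x,p) for p in box(-65,65,-200,200,12)],(255,0,255))
    poly([W(x,p) for p in box(-38,38,102,178,84)],(0,255,0))
    for c,rad,z,col in extra:
        poly([(c[0]+rad*np.cos(a),c[1]+rad*np.sin(a),z) for a in np.linspace(0,6.28,40)],col)
    cv2.imwrite(name,g)
E
python3 - <<'E'
from ov import *
t=load("top0.npz");s=load("scene0.npz");x=np.load("clamp.npy")
ex=[((531.5,330.5),25,112,(255,0,0)),((531.5,330.5),30,1,(255,0,0)),(W(x,(0,140,0)),12,113,(0,255,255)),((569,199),13,160,(255,255,0)),((569,199),13,110,(255,255,0))]
draw(t,x,(90,180,320,270),3.4,"pics/o1.png",ex);draw(s,x,(210,170,410,230),4,"pics/o2.png",ex)
E
```

```text
(no output)
```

View pics/o1.png

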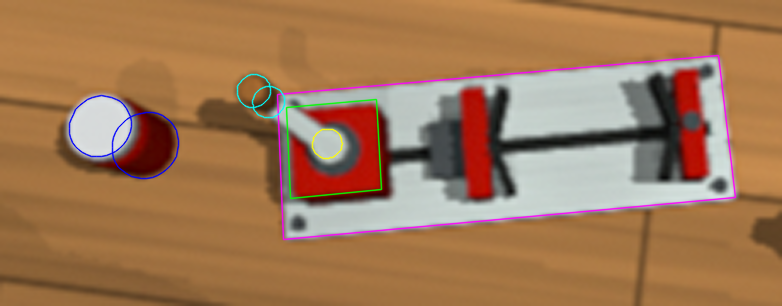

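View pics/o2.png

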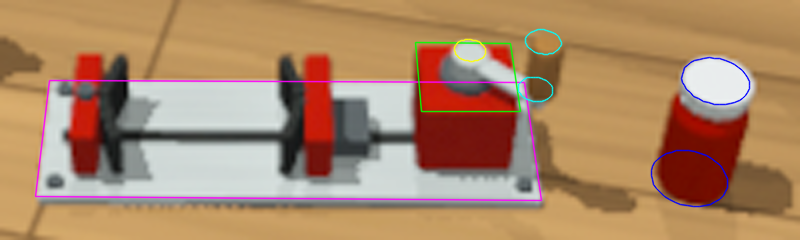

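Emit:
drive_tool:
  moves:
    - [[30,-20,0],-5]
    - [[60,-40,0],-10]
    - [[90,-60,0],-15]
    - [[120,-80,0],-20]
    - [[150,-100,0],-25]
    - [[180,-120,0],-30]
    - [[210,-140,0],-35]
    - [[240,-160,0],-40]
  fingers: 85
  squeeze: 40

```text
time: 0.77
tool_pos: [392.8, 419.1, 228.2]
tcp_rot: [-180.0, 0.0, 125.1]
ft_force: [0.4, -0.3, -0.5]
finger_gap: 85.0
```

Emit:
drive_tool:
  moves:
    - [[28,-18,0],-5]
    - [[56,-36,0],-10]
    - [[84,-54,0],-15]
    - [[112,-72,0],-20]
    - [[140,-90,0],-23]
    - [[140,-90,0],-23]
    - [[140,-90,0],-23]
    - [[140,-90,0],-23]

```text
time: 1.43
tool_pos: [531.4, 330.4, 227.9]
tcp_rot: [-179.9, -0.0, 102.3]
ft_force: [-0.3, -0.7, 0.4]
finger_gap: 84.8
```

Run:
```python
from ov import *
from bench import r
st=r.sense();print(st['tool_pos'],st['tcp_rot'],st['joint_pos'])
x=np.load("clamp.npy")
p=st['tool_pos'];yaw=np.radians(st['tcp_rot'][2]);yd=np.array([np.sin(yaw),-np.cos(yaw)])
for n,crop,k in(("top",(60,150,260,300),4),("scene",(300,100,460,240),5)):
    s=r.snapshot(n);np.savez(f"{n}1.npz",**s)
    ex=[((531.5,330.5),25,112,(255,0,0))]+[((p[0]+e*yd[0]*43,p[1]+e*yd[1]*43),4,p[2]-9,(0,255,255)) for e in(1,-1)]
    draw(s,x,crop,k,f"pics/{n}1.png",ex)
```

```text
[531.36858665 330.42986024 227.9306321 ] [-1.79919782e+02 -8.21463995e-03  1.02345904e+02] [2.71650612e+01 1.15188041e+01 8.08412005e+01 2.84813403e-02
 8.77154446e+01 1.48179979e+01]
```

View pics/scene1.png

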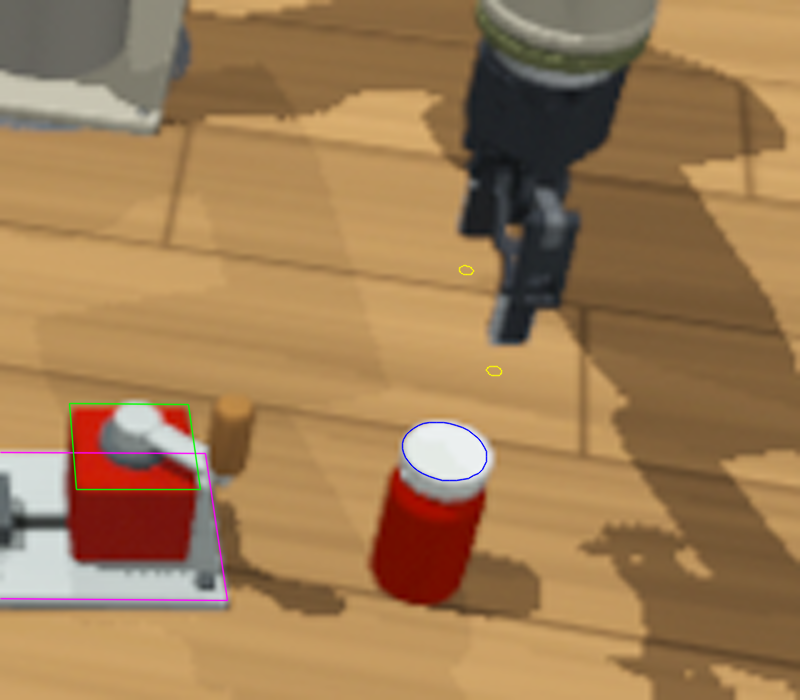

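View pics/top1.png

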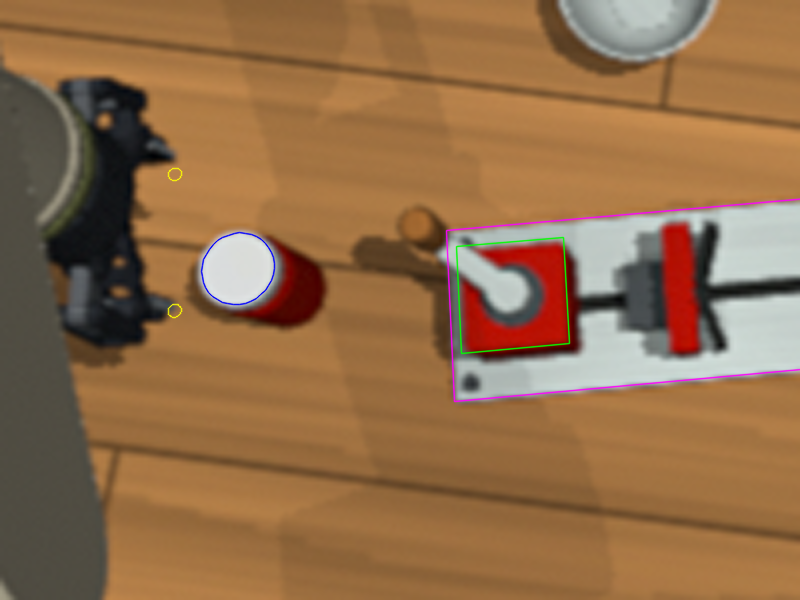

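Both views show the gripper over the jar, with the fingers straddling the lid along x. The visible fingertip is at (510,340) in the scene crop, and the lid outline fits in both views. I'll lower partway and check again.

Emit:
drive_tool:
  moves:
    - [[0,0,-20],0]
    - [[0,0,-40],0]
    - [[0,0,-60],0]
    - [[0,0,-78],0]
    - [[0,0,-78],0]
    - [[0,0,-78],0]
    - [[0,0,-78],0]
    - [[0,0,-78],0]

```text
time: 2.2
tool_pos: [532.5, 331.4, 152.8]
tcp_rot: [179.8, -0.0, 102.4]
ft_force: [0.1, 0.7, 0.7]
finger_gap: 84.6
```

```bash
cat > snap.py <<'E'
import sys
from ov import *
from bench import r
st=r.sense();print(st['tool_pos'],st['tcp_rot'],st['ft_force'],st['finger_gap'])
x=np.load("clamp.npy")
p=st['tool_pos'];yaw=np.radians(st['tcp_rot'][2]);yd=np.array([np.sin(yaw),-np.cos(yaw)]);h=st['finger_gap']/2
def go(tag,views,ext=[]):
  for n,crop,k in views:
    s=r.snapshot(n);np.savez(f"{n}{tag}.npz",**s)
    draw(s,x,crop,k,f"pics/{n}{tag}.png",ext+[((p[0]+e*yd[0]*h,p[1]+e*yd[1]*h),3,p[2]-9,(0,255,255)) for e in(1,-1)])
E
python3 -c "
from snap import *
go('2',(('top',(60,150,260,300),4),('scene',(300,100,460,240),5)))"
```

```text
[532.5156613  331.38039857 152.76912621] [ 1.79832101e+02 -4.67621453e-02  1.02384704e+02] [0.05490392 0.685235   0.73931453] 84.6280821057901
```

View pics/scene2.png

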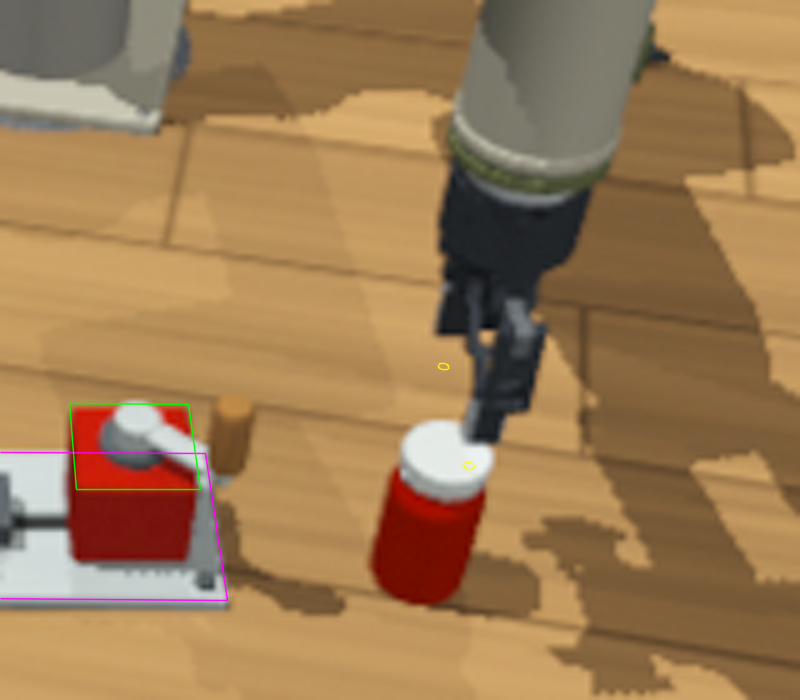

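View pics/top2.png

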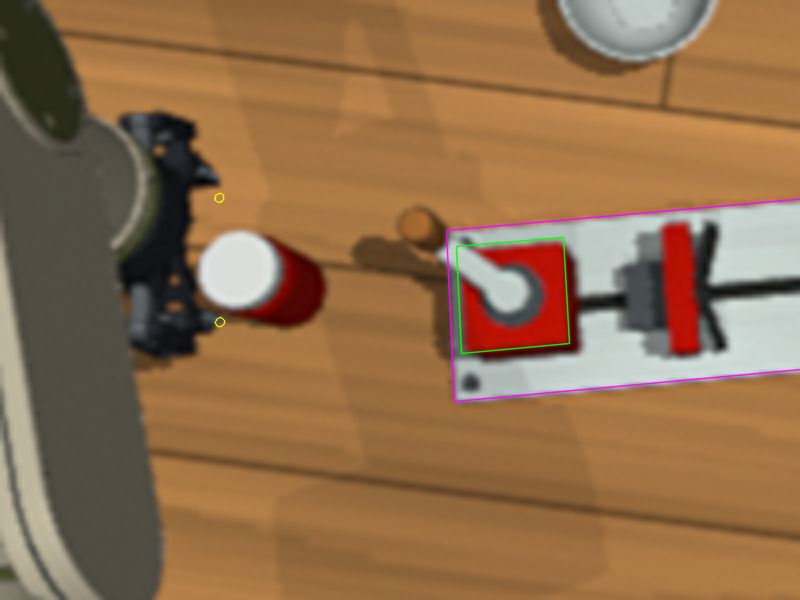

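Emit:
drive_tool:
  moves:
    - [[0,0,-15],0]
    - [[0,0,-30],0]
    - [[0,0,-40],0]
    - [[0,0,-50],0]
    - [[0,0,-50],0]
    - [[0,0,-50],0]
    - [[0,0,-50],0]
    - [[0,0,-50],0]

```text
time: 2.97
tool_pos: [532.5, 330.8, 101.8]
tcp_rot: [179.9, -0.0, 102.3]
ft_force: [0.7, 0.9, 0.2]
finger_gap: 85.2
```

```bash
python3 -c "
from snap import *
go('3',(('top',(60,170,180,260),6.5),('scene',(350,140,430,230),6.5)))"
```

```text
[532.47593517 330.81215636 101.75379437] [ 1.79904775e+02 -2.36560070e-02  1.02343057e+02] [0.68305224 0.93273769 0.17937872] 85.21960734602303
```

View pics/scene3.png

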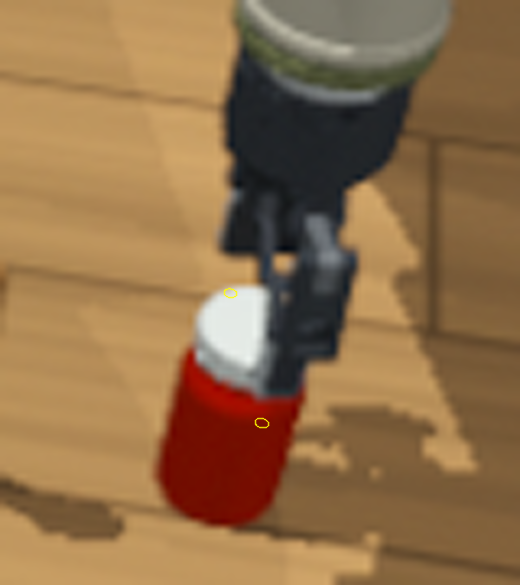

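View pics/top3.png

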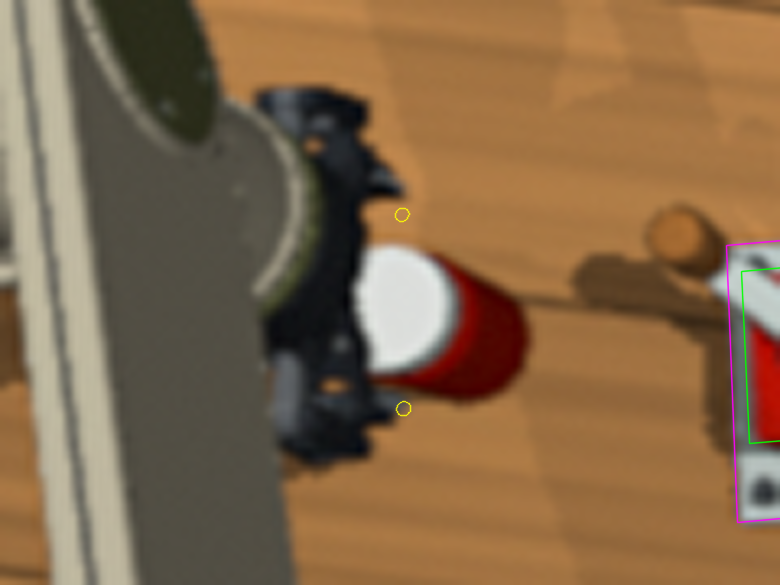

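The scene crop shows the near finger, tip at about (285,390), alongside the jar. The top crop shows the two fingers at (383,185) and (383,400) on either side of the lid at (403,308). The tips look higher than my nominal model and about 4 mm too far in +y, so I'll lower to grasp height with a small y correction.

Emit:
drive_tool:
  moves:
    - [[0,-3,-8],0]
    - [[0,-3,-16],0]
    - [[0,-3,-24],0]
    - [[0,-3,-30],0]
    - [[0,-3,-30],0]
    - [[0,-3,-30],0]
    - [[0,-3,-30],0]
    - [[0,-3,-30],0]

```text
time: 3.73
tool_pos: [532.1, 327.7, 71.1]
tcp_rot: [180.0, -0.0, 102.3]
ft_force: [0.3, 0.4, 0.6]
finger_gap: 84.7
```

```bash
python3 -c "
from snap import *
go('4',(('top',(60,170,180,260),6.5),('scene',(350,140,430,230),6.5)))"
```

```text
[532.14837682 327.7112002   71.09363437] [ 1.79953793e+02 -1.19209065e-02  1.02345970e+02] [0.29260451 0.42464337 0.582186  ] 84.73061966656117
```

View pics/scene4.png

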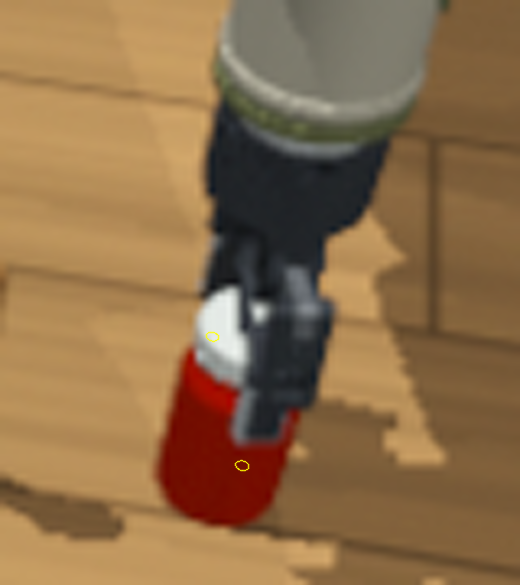

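View pics/top4.png

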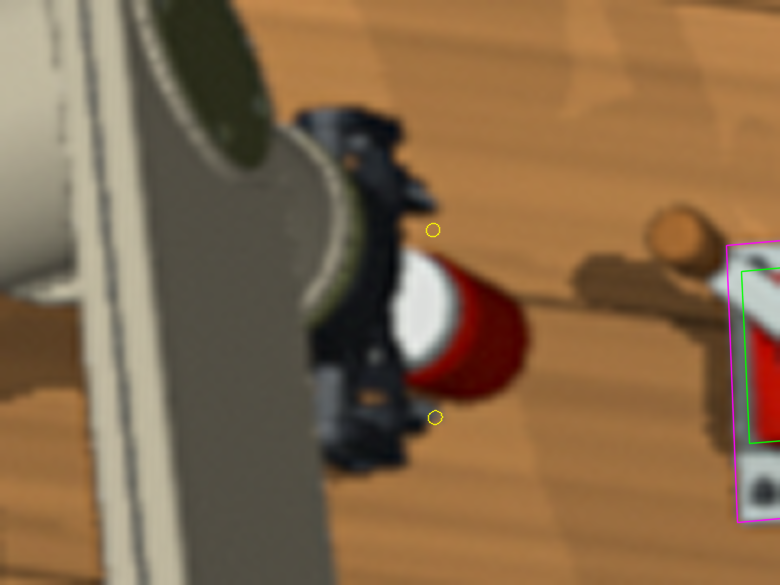

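Emit:
drive_tool:
  moves:
    - [[0,-2,-1],0]
    - [[0,-3,-2],0]
    - [[0,-3,-2],0]
    - [[0,-3,-2],0]
    - [[0,-3,-2],0]
    - [[0,-3,-2],0]
    - [[0,-3,-2],0]
    - [[0,-3,-2],0]
  fingers: 66
  squeeze: 25

```text
time: 4.5
tool_pos: [531.8, 324.5, 68.6]
tcp_rot: [180.0, -0.0, 102.3]
ft_force: [-0.5, -0.8, -0.4]
finger_gap: 65.8
```

Emit:
drive_tool:
  moves:
    - [[0,0,0],0]
    - [[0,0,0],0]
    - [[0,0,0],0]
    - [[0,0,0],0]
    - [[0,0,0],0]
    - [[0,0,0],0]
    - [[0,0,0],0]
    - [[0,0,0],0]
  fingers: 50
  squeeze: 40

```text
time: 5.17
tool_pos: [532.0, 324.6, 69.2]
tcp_rot: [180.0, -0.0, 102.3]
ft_force: [-2.6, -0.9, 4.3]
finger_gap: 56.8
```

```bash
python3 -c "
from snap import *
go('5',(('top',(60,170,180,260),6.5),('scene',(350,140,430,230),6.5)))"
```

```text
[531.95866235 324.64984163  69.21540205] [ 1.79973986e+02 -1.17883280e-02  1.02345849e+02] [-2.64159222 -0.94432067  4.28333657] 56.77183403969265
```

View pics/scene5.png

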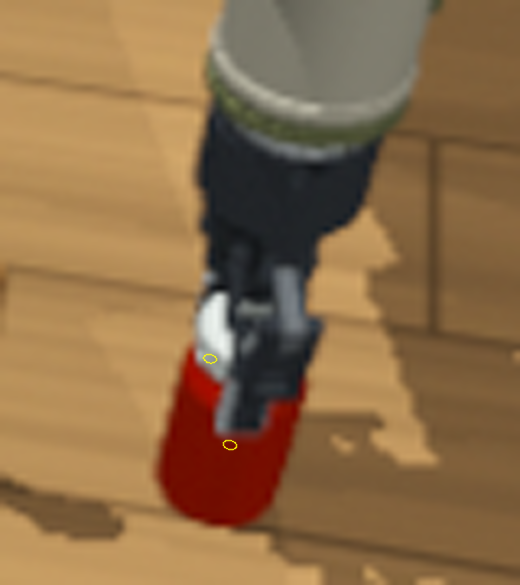

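View pics/top5.png

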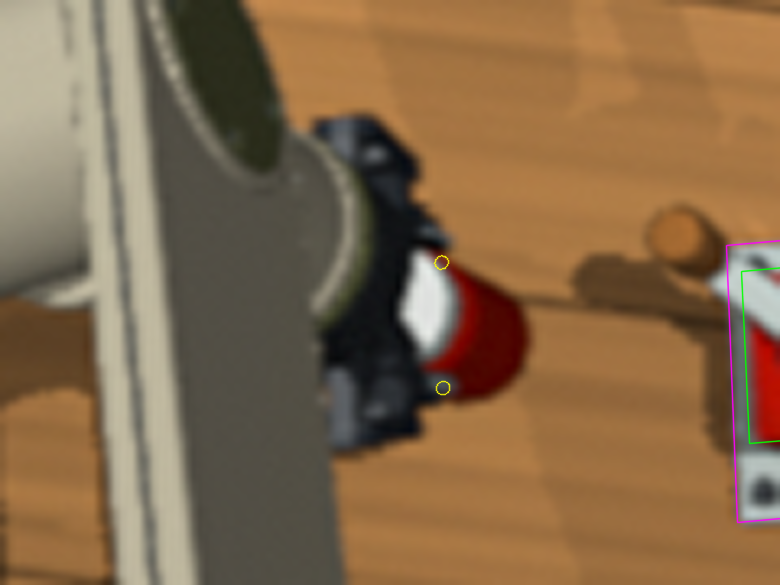

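Emit:
drive_tool:
  moves:
    - [[0,0,0],0]
    - [[0,0,0],0]
    - [[0,0,2],0]
    - [[0,0,5],0]
    - [[0,0,10],0]
    - [[0,0,15],0]
    - [[0,0,20],0]
    - [[0,0,20],0]
  fingers: 45
  squeeze: 60

```text
time: 5.93
tool_pos: [532.7, 324.9, 90.3]
tcp_rot: [179.9, -0.0, 102.3]
ft_force: [0.5, -0.3, -3.0]
finger_gap: 56.0
```

```bash
python3 -c "
from snap import *
go('6',(('top',(60,170,180,260),6.5),('scene',(350,140,430,230),6.5)))"
```

```text
[532.65213732 324.89385327  90.25005169] [ 1.79876512e+02 -2.94396365e-02  1.02343728e+02] [ 0.45374312 -0.32403619 -2.95967542] 56.01380063967668
```

View pics/scene6.png

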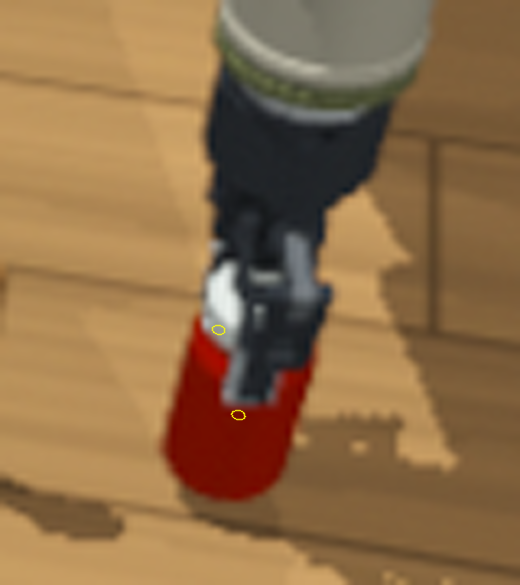

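Emit:
drive_tool:
  moves:
    - [[0,0,25],0]
    - [[0,0,55],0]
    - [[0,0,90],0]
    - [[0,0,125],0]
    - [[0,0,155],0]
    - [[2,-15,172],0]
    - [[5,-40,172],0]
    - [[9,-65,172],0]

```text
time: 6.7
tool_pos: [541.4, 259.8, 262.7]
tcp_rot: [179.8, -0.0, 102.4]
ft_force: [-0.1, -0.1, -3.5]
finger_gap: 55.9
```

Emit:
drive_tool:
  moves:
    - [[4,-28,0],0]
    - [[9,-62,0],0]
    - [[14,-98,0],0]
    - [[19,-134,0],0]
    - [[24,-170,0],0]
    - [[29,-206,0],0]
    - [[34,-240,0],0]
    - [[38,-268,0],0]

```text
time: 7.37
tool_pos: [578.6, -11.1, 260.3]
tcp_rot: [-180.0, 0.0, 102.3]
ft_force: [0.8, -1.0, -3.7]
finger_gap: 55.8
```

Emit:
drive_tool:
  moves:
    - [[3,-22,0],0]
    - [[6,-40,0],0]
    - [[8,-50,0],0]
    - [[8,-53,0],0]
    - [[8,-53,0],0]
    - [[8,-53,0],0]
    - [[8,-53,0],0]
    - [[8,-53,0],0]

```text
time: 8.03
tool_pos: [586.8, -60.3, 260.7]
tcp_rot: [180.0, -0.0, 102.4]
ft_force: [0.5, -0.3, -2.6]
finger_gap: 55.7
```

```bash
python3 -c "
from snap import *
b=W(x,(0,-70,12));print(b)
go('7',(('top',(150,160,330,280),4.4),('scene',(200,80,370,230),4)),[(b,30,12,(255,0,0)),((p[0],p[1]+3),30,p[2]-69,(255,255,0))])"
```

```text
[586.77763968 -60.28961171 260.66744236] [ 1.79992500e+02 -1.31425959e-02  1.02429720e+02] [ 0.50118221 -0.28646452 -2.63837623] 55.66163833457873
[np.float64(586.7011990639635), np.float64(-59.869051649142236), 12]
```

View pics/scene7.png

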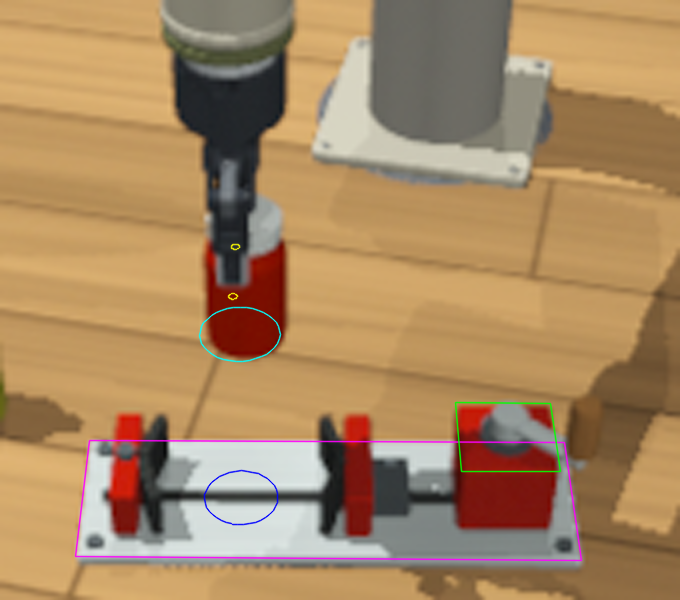

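View pics/top7.png

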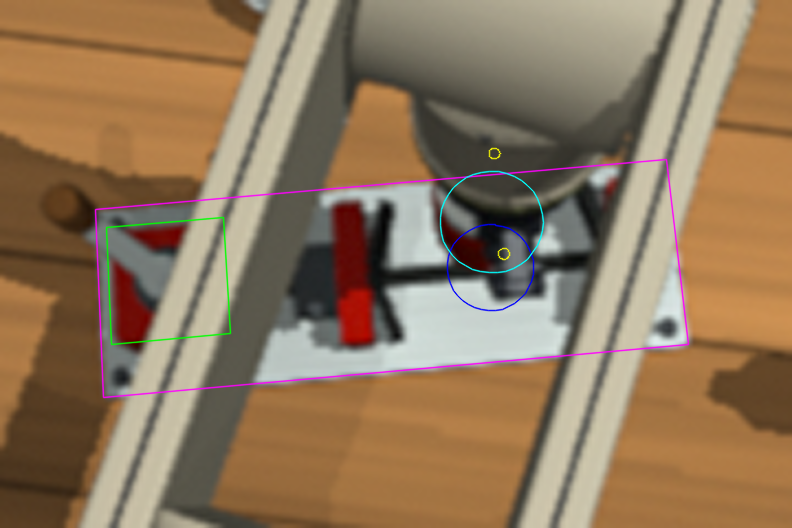

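The scene crop shows the jar hanging upright at about (246,285), above and in line with the bed circle at (241,497). It sits a few mm toward +y, so I'll correct and lower.

Emit:
drive_tool:
  moves:
    - [[0,-5,-15],0]
    - [[0,-5,-40],0]
    - [[0,-5,-65],0]
    - [[0,-5,-90],0]
    - [[0,-5,-115],0]
    - [[0,-5,-140],0]
    - [[0,-5,-155],0]
    - [[0,-5,-160],0]

```text
time: 8.8
tool_pos: [584.4, -65.6, 96.9]
tcp_rot: [-179.7, -0.1, 102.4]
ft_force: [-0.6, 0.5, -3.5]
finger_gap: 56.0
```

Emit:
drive_tool:
  moves:
    - [[0,0,-2],0]
    - [[0,0,-4],0]
    - [[0,0,-7],0]
    - [[0,0,-10],0]
    - [[0,0,-13],0]
    - [[0,0,-15],0]
    - [[0,0,-15],0]
    - [[0,0,-15],0]

```text
time: 9.47
tool_pos: [586.7, -66.5, 85.5]
tcp_rot: [-180.0, -0.0, 102.3]
ft_force: [-0.6, 0.5, -2.7]
finger_gap: 55.7
```

```bash
python3 -c "
from snap import *
b=W(x,(0,-70,12))
go('8',(('scene',(200,130,370,230),4.5),),[(b,30,12,(255,0,0)),((p[0],p[1]+3),30,p[2]-69,(255,255,0))])"
```

```text
[586.71306564 -66.5222405   85.54950933] [-1.79989897e+02 -4.24723967e-03  1.02341334e+02] [-0.57950146  0.45038393 -2.67980905] 55.681420976074534
```

View pics/scene8.png

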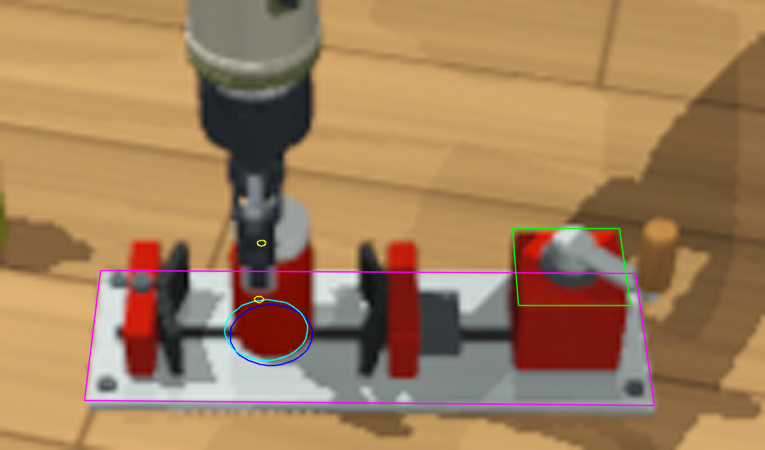

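Emit:
drive_tool:
  moves:
    - [[0,0,-1],0]
    - [[0,0,-2],0]
    - [[0,0,-3],0]
    - [[0,0,-3],0]
    - [[0,0,-3],0]
    - [[0,0,-3],0]
    - [[0,0,-3],0]
    - [[0,0,-3],0]

```text
time: 10.18
tool_pos: [586.8, -66.5, 82.6]
tcp_rot: [180.0, 0.0, 102.3]
ft_force: [-0.2, 0.2, -3.3]
finger_gap: 55.7
```

Emit:
drive_tool:
  moves:
    - [[0,0,-1],0]
    - [[0,0,-1],0]
    - [[0,0,-1],0]
    - [[0,0,-2],0]
    - [[0,0,-2],0]
    - [[0,0,-2],0]
    - [[0,0,-2],0]
    - [[0,0,-2],0]

```text
time: 10.85
tool_pos: [587.0, -66.8, 81.5]
tcp_rot: [180.0, 0.0, 102.3]
ft_force: [-3.0, -2.2, 6.2]
finger_gap: 55.6
```

Emit:
drive_tool:
  moves:
    - [[0,0,1],0]
    - [[0,0,1],0]
    - [[0,0,1],0]
    - [[0,0,1],0]
    - [[0,0,1],0]
    - [[0,0,1],0]
    - [[0,0,1],0]
    - [[0,0,1],0]
  fingers: 66

```text
time: 11.52
tool_pos: [586.7, -66.5, 81.5]
tcp_rot: [-180.0, -0.0, 102.3]
ft_force: [0.5, -0.3, -0.9]
finger_gap: 66.2
```

Emit:
drive_tool:
  moves:
    - [[0,0,0],0]
    - [[0,0,0],0]
    - [[0,0,0],0]
    - [[0,0,0],0]
    - [[0,0,5],0]
    - [[0,0,15],0]
    - [[0,0,30],0]
    - [[0,0,50],0]
  fingers: 85

```text
time: 12.18
tool_pos: [585.9, -66.3, 131.6]
tcp_rot: [-179.9, -0.1, 102.3]
ft_force: [0.2, -1.1, -0.1]
finger_gap: 84.9
```

Emit:
drive_tool:
  moves:
    - [[0,0,30],0]
    - [[0,0,60],0]
    - [[0,0,90],0]
    - [[0,0,110],0]
    - [[0,0,115],0]
    - [[0,0,115],0]
    - [[0,0,115],0]
    - [[0,0,115],0]

```text
time: 12.85
tool_pos: [585.9, -66.3, 244.7]
tcp_rot: [-179.8, -0.1, 102.3]
ft_force: [0.2, -0.3, 0.7]
finger_gap: 85.1
```

```bash
python3 -c "
from snap import *
b=W(x,(0,-70,12))
go('9',(('scene',(200,130,370,230),4.5),),[(b,30,12,(255,0,0))])"
```

```text
[585.89154042 -66.34156869 244.65957037] [-1.79849551e+02 -6.50912630e-02  1.02344875e+02] [ 0.18689769 -0.25437633  0.68942385] 85.08390844388542
```

View pics/scene9.png

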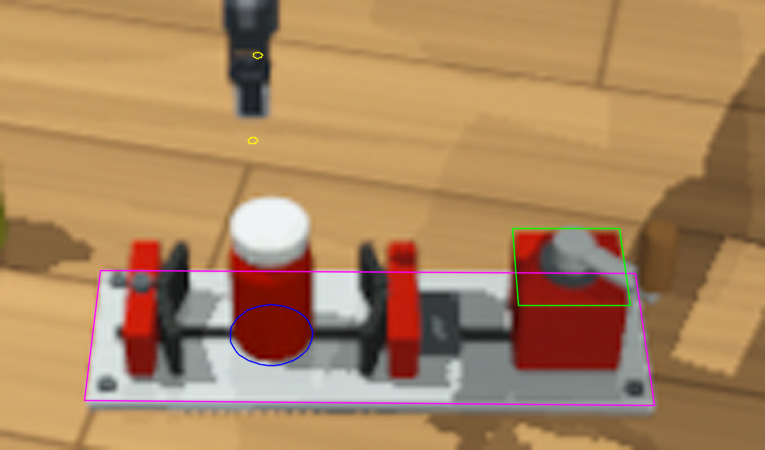

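The jar stands upright on the bed: its base is on the bed circle at (271,335) and the lid is at (270,228). Next I'll move over the crank grip, seen at about (657,245).

Emit:
drive_tool:
  moves:
    - [[-2,30,0],0]
    - [[-4,65,0],0]
    - [[-6,100,0],0]
    - [[-9,140,0],0]
    - [[-11,178,0],0]
    - [[-13,213,0],0]
    - [[-15,245,0],0]
    - [[-17,264,0],0]
  fingers: 60

```text
time: 13.57
tool_pos: [568.3, 200.7, 244.6]
tcp_rot: [-179.8, -0.1, 102.5]
ft_force: [-0.6, -0.1, -0.7]
finger_gap: 60.0
```

Emit:
drive_tool:
  moves:
    - [[0,0,-15],0]
    - [[0,0,-30],0]
    - [[0,0,-40],0]
    - [[0,0,-40],0]
    - [[0,0,-40],0]
    - [[0,0,-40],0]
    - [[0,0,-40],0]
    - [[0,0,-40],0]

```text
time: 14.23
tool_pos: [570.4, 197.3, 207.7]
tcp_rot: [179.9, -0.0, 102.3]
ft_force: [1.1, 0.3, 0.4]
finger_gap: 60.1
```

```bash
python3 -c "
from snap import *
go('10',(('top',(110,160,230,260),6),('scene',(280,120,380,220),6)),[((570,201),13,160,(255,255,0))])"
```

```text
[570.40905821 197.32953056 207.71636863] [ 1.79904646e+02 -4.71258433e-03  1.02313779e+02] [1.12801386 0.27439906 0.44610462] 60.05615556489257
```

View pics/scene10.png

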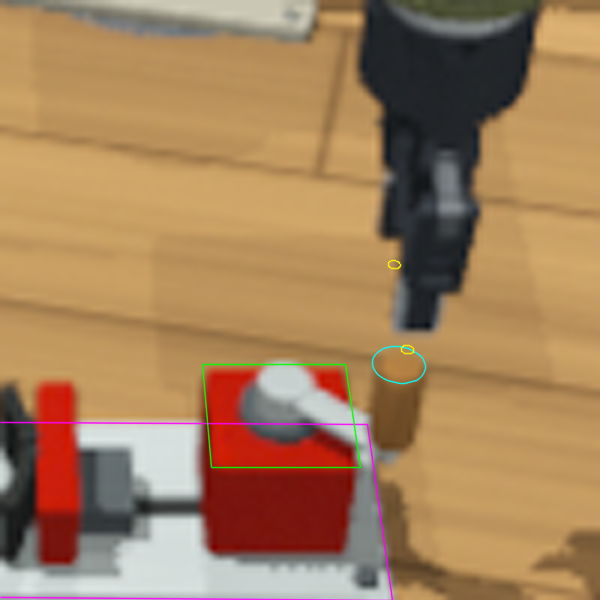

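View pics/top10.png

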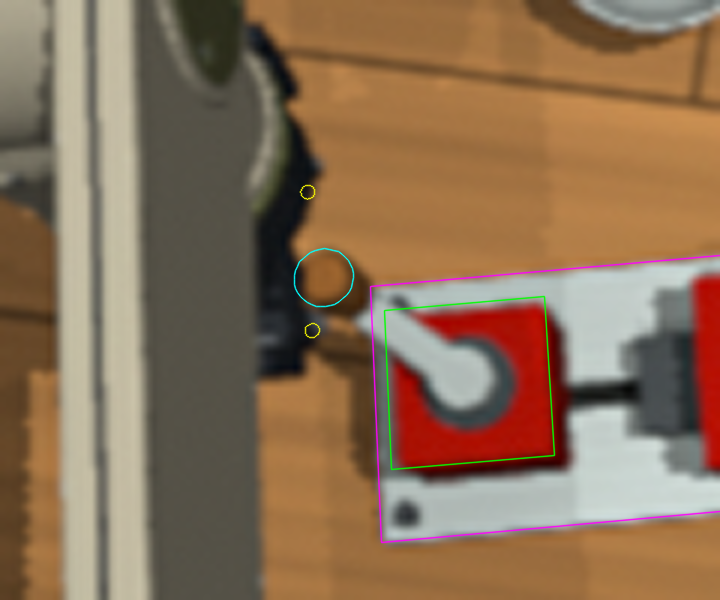

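Emit:
drive_tool:
  moves:
    - [[0,0,-10],0]
    - [[0,0,-22],0]
    - [[0,0,-34],0]
    - [[0,0,-46],0]
    - [[0,0,-58],0]
    - [[0,0,-66],0]
    - [[0,0,-66],0]
    - [[0,0,-66],0]

```text
time: 15.0
tool_pos: [569.2, 197.4, 139.6]
tcp_rot: [-179.9, 0.0, 102.3]
ft_force: [1.3, 0.2, 0.9]
finger_gap: 60.2
```

Emit:
drive_tool:
  moves:
    - [[0,0,0],0]
    - [[0,0,0],0]
    - [[0,0,0],0]
    - [[0,0,0],0]
    - [[0,0,0],0]
    - [[0,0,0],0]
    - [[0,0,0],0]
    - [[0,0,0],0]
  fingers: 36
  squeeze: 25

```text
time: 15.67
tool_pos: [569.8, 197.5, 140.6]
tcp_rot: [-180.0, -0.0, 102.3]
ft_force: [0.1, -0.2, 0.8]
finger_gap: 36.1
```

```bash
python3 -c "
from snap import *
go('11',(('top',(110,160,230,260),6),('scene',(280,120,380,220),6)),[((570,201),13,160,(255,255,0))])"
```

```text
[569.76752381 197.48619253 140.59499671] [-1.79998264e+02 -3.76605260e-04  1.02344365e+02] [ 0.05686065 -0.2413539   0.78685184] 36.09542888097982
```

View pics/scene11.png

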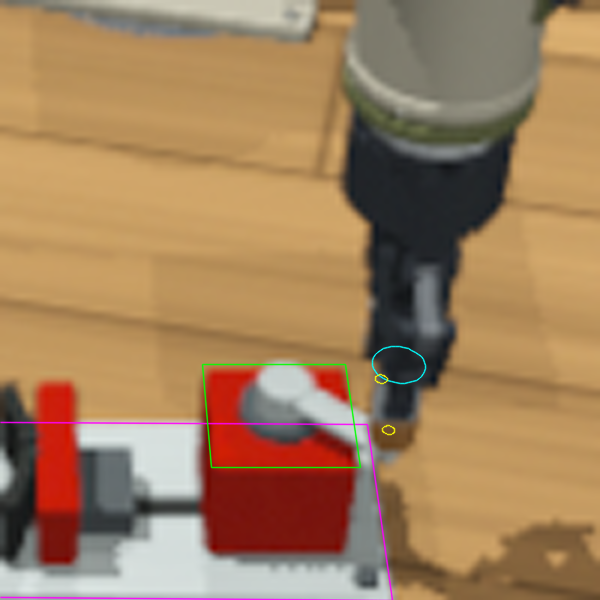

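View pics/top11.png

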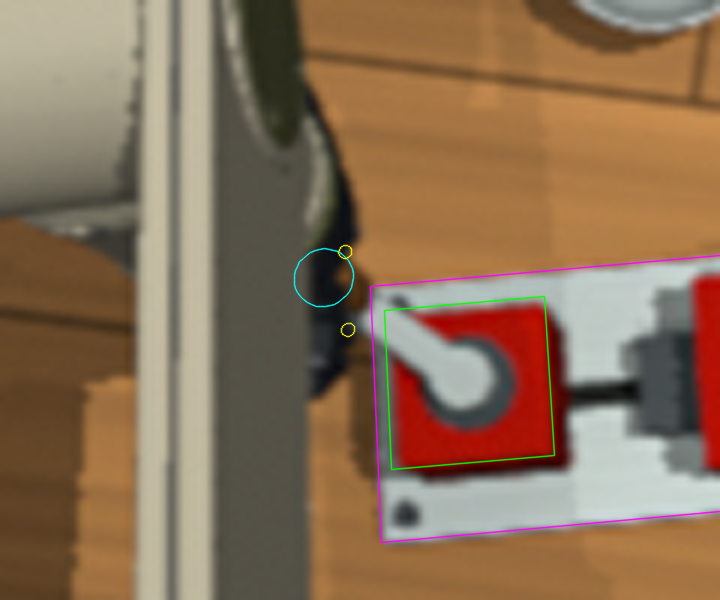

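The scene crop shows the near finger in front of the grip at (398,405), with the grip's lower end still visible at (395,435). I'll close on it.

Emit:
drive_tool:
  moves:
    - [[0,0,0],0]
    - [[0,0,0],0]
    - [[0,0,0],0]
    - [[0,0,0],0]
    - [[0,0,0],0]
    - [[0,0,0],0]
    - [[0,0,0],0]
    - [[0,0,0],0]
  fingers: 10
  squeeze: 50

```text
time: 16.43
tool_pos: [570.3, 197.6, 141.0]
tcp_rot: [179.9, -0.0, 102.3]
ft_force: [4.6, 1.2, 2.4]
finger_gap: 23.7
```

```bash
python3 -c "
from snap import *
print(st['wrist_torque'])
c=np.array(W(x,(0,140,0))[:2])
for cy in (0,-4):
  v=p[:2]-(c+[0,cy]);th=np.arctan2(v[1],v[0]);print(c+[0,cy],np.hypot(*v),np.degrees(th))
"
```

```text
[570.28088784 197.59679961 141.01576842] [ 1.79930687e+02 -1.38106713e-03  1.02344412e+02] [4.64316445 1.24247835 2.37728987] 23.664840905598233
[ 0.22290415 -0.85257099 -0.05152222]
[541.00694805 145.099325  ] 60.107806411113934 60.85484024127647
[541.00694805 141.099325  ] 63.63118880295651 62.60924885301606
```

```bash
cat > arc.py <<'E'
import numpy as np,sys
# usage: a0 step_deg [n]
a0=float(sys.argv[1]);st=float(sys.argv[2]);n=int(sys.argv[3]) if len(sys.argv)>3 else 8
R=65.
f=lambda a:R*np.array([np.cos(np.radians(a)),np.sin(np.radians(a))])
print([[[float(round(q,1)) for q in f(a0-st*min(k,n))-f(a0)]+[0],0] for k in range(1,9)], "end",a0-st*n)
E
python3 arc.py 62.5 3
```

```text
[[[3.0, -1.6, 0], 0], [[5.9, -3.5, 0], 0], [[8.6, -5.4, 0], 0], [[11.3, -7.5, 0], 0], [[13.9, -9.7, 0], 0], [[16.3, -12.1, 0], 0], [[18.7, -14.6, 0], 0], [[20.9, -17.2, 0], 0]] end 38.5
```

Emit:
drive_tool:
  moves:
    - [[3,-1.6,0],0]
    - [[5.9,-3.5,0],0]
    - [[8.6,-5.4,0],0]
    - [[11.3,-7.5,0],0]
    - [[13.9,-9.7,0],0]
    - [[16.3,-12.1,0],0]
    - [[18.7,-14.6,0],0]
    - [[20.9,-17.2,0],0]

```text
time: 17.1
tool_pos: [589.7, 182.0, 140.9]
tcp_rot: [-179.9, -0.2, 102.4]
ft_force: [-2.6, 7.7, 5.9]
finger_gap: 23.4
```

```bash
cat > fr.py <<'E'
import sys
from bench import r
import numpy as np
a=np.radians(float(sys.argv[1]));s=r.sense();F=s['ft_force'];p=s['tool_pos']
rad=np.array([np.cos(a),np.sin(a)]);tan=np.array([np.sin(a),-np.cos(a)])
print("t",s['time'],"pos",p.round(1),"Frad",(F[:2]@rad).round(2),"Ftan(resist +)",(-F[:2]@tan).round(2),"Fz",F[2].round(1),"gap",round(s['finger_gap'],1),"M",s['wrist_torque'].round(2))
E
python3 fr.py 38.5; python3 arc.py 38.5 5
```

```text
t 17.1 pos [589.7 182.  140.9] Frad 2.73 Ftan(resist +) 7.61 Fz 5.9 gap 23.4 M [ 1.33  0.62 -0.02]
[[[3.3, -4.6, 0], 0], [[6.3, -9.4, 0], 0], [[8.7, -14.5, 0], 0], [[10.8, -19.8, 0], 0], [[12.3, -25.3, 0], 0], [[13.4, -30.9, 0], 0], [[14.0, -36.5, 0], 0], [[14.1, -42.2, 0], 0]] end -1.5
```

Emit:
drive_tool:
  moves:
    - [[3.3,-4.6,0],0]
    - [[6.3,-9.4,0],0]
    - [[8.7,-14.5,0],0]
    - [[10.8,-19.8,0],0]
    - [[12.3,-25.3,0],0]
    - [[13.4,-30.9,0],0]
    - [[14,-36.5,0],0]
    - [[14.1,-42.2,0],0]

```text
time: 17.77
tool_pos: [604.9, 139.7, 141.0]
tcp_rot: [179.9, -0.2, 102.4]
ft_force: [3.0, 8.2, 3.6]
finger_gap: 23.6
```

```bash
python3 fr.py -1.5; python3 arc.py -1.5 8
```

```text
t 17.7667 pos [604.9 139.7 141. ] Frad 2.78 Ftan(resist +) 8.33 Fz 3.6 gap 23.6 M [ 1.37 -0.49 -0.05]
[[[-0.9, -9.0, 0], 0], [[-3.0, -17.8, 0], 0], [[-6.3, -26.3, 0], 0], [[-10.8, -34.2, 0], 0], [[-16.3, -41.4, 0], 0], [[-22.8, -47.7, 0], 0], [[-30.1, -53.1, 0], 0], [[-38.0, -57.4, 0], 0]] end -65.5
```

Emit:
drive_tool:
  moves:
    - [[-0.9,-9,0],0]
    - [[-3,-17.8,0],0]
    - [[-6.3,-26.3,0],0]
    - [[-10.8,-34.2,0],0]
    - [[-16.3,-41.4,0],0]
    - [[-22.8,-47.7,0],0]
    - [[-30.1,-53.1,0],0]
    - [[-38,-57.4,0],0]

```text
time: 18.43
tool_pos: [567.4, 81.1, 141.0]
tcp_rot: [179.9, -0.1, 102.4]
ft_force: [7.0, 5.8, 0.2]
finger_gap: 23.5
```

```bash
python3 fr.py -65.5; python3 arc.py -65.5 10
```

```text
t 18.4333 pos [567.4  81.1 141. ] Frad -2.4 Ftan(resist +) 8.76 Fz 0.2 gap 23.5 M [ 0.84 -1.17 -0.05]
[[[-10.7, -3.8, 0], 0], [[-21.9, -5.7, 0], 0], [[-33.2, -5.6, 0], 0], [[-44.3, -3.5, 0], 0], [[-54.9, 0.5, 0], 0], [[-64.7, 6.2, 0], 0], [[-73.3, 13.6, 0], 0], [[-80.5, 22.3, 0], 0]] end -145.5
```

Emit:
drive_tool:
  moves:
    - [[-10.7,-3.8,0],0]
    - [[-21.9,-5.7,0],0]
    - [[-33.2,-5.6,0],0]
    - [[-44.3,-3.5,0],0]
    - [[-54.9,0.5,0],0]
    - [[-64.7,6.2,0],0]
    - [[-73.3,13.6,0],0]
    - [[-80.5,22.3,0],0]

```text
time: 19.1
tool_pos: [487.0, 102.2, 141.0]
tcp_rot: [179.9, 0.1, 102.3]
ft_force: [9.8, -3.5, -1.8]
finger_gap: 23.5
```

```bash
python3 fr.py -145.5; python3 arc.py -145.5 10
```

```text
t 19.1 pos [487.  102.2 141. ] Frad -6.05 Ftan(resist +) 8.42 Fz -1.8 gap 23.5 M [-0.45 -1.75 -0.05]
[[[-5.6, 9.9, 0], 0], [[-9.4, 20.5, 0], 0], [[-11.2, 31.7, 0], 0], [[-11.1, 43.0, 0], 0], [[-9.1, 54.2, 0], 0], [[-5.1, 64.8, 0], 0], [[0.7, 74.6, 0], 0], [[8.0, 83.2, 0], 0]] end -225.5
```

Emit:
drive_tool:
  moves:
    - [[-5.1,9.9,0],0]
    - [[-8.4,20.5,0],0]
    - [[-10.2,31.7,0],0]
    - [[-10.1,43,0],0]
    - [[-8.1,54.2,0],0]
    - [[-4.1,64.8,0],0]
    - [[1.7,74.6,0],0]
    - [[9,83.2,0],0]

```text
time: 19.77
tool_pos: [493.6, 185.8, 140.7]
tcp_rot: [-179.7, 0.1, 102.4]
ft_force: [-7.1, -5.7, 10.7]
finger_gap: 23.5
```

```bash
python3 fr.py -225.5; python3 arc.py -225.5 10
```

```text
t 19.7667 pos [493.6 185.8 140.7] Frad 0.91 Ftan(resist +) 9.0 Fz 10.7 gap 23.5 M [-0.81  1.27  0.03]
[[[8.7, 7.2, 0], 0], [[18.6, 12.8, 0], 0], [[29.3, 16.6, 0], 0], [[40.5, 18.4, 0], 0], [[51.8, 18.3, 0], 0], [[62.9, 16.3, 0], 0], [[73.5, 12.3, 0], 0], [[83.3, 6.6, 0], 0]] end -305.5
```

Emit:
drive_tool:
  moves:
    - [[8.7,7.2,0],0]
    - [[18.6,12.8,0],0]
    - [[29.3,16.6,0],0]
    - [[40.5,18.4,0],0]
    - [[51.8,18.3,0],0]
    - [[62.9,16.3,0],0]
    - [[73.5,12.3,0],0]
    - [[83.3,6.6,0],0]

```text
time: 20.43
tool_pos: [577.2, 193.7, 140.8]
tcp_rot: [-179.8, -0.1, 102.4]
ft_force: [-8.6, 2.6, 9.8]
finger_gap: 23.8
```

```bash
python3 fr.py -305.5; python3 arc.py -305.5 10
```

```text
t 20.4333 pos [577.2 193.7 140.8] Frad -2.86 Ftan(resist +) 8.5 Fz 9.8 gap 23.8 M [0.46 1.62 0.03]
[[[8.6, -7.4, 0], 0], [[15.8, -16.1, 0], 0], [[21.4, -26.0, 0], 0], [[25.2, -36.6, 0], 0], [[27.1, -47.8, 0], 0], [[27.0, -59.1, 0], 0], [[24.9, -70.3, 0], 0], [[20.9, -80.9, 0], 0]] end -385.5
```

Emit:
drive_tool:
  moves:
    - [[8.6,-7.4,0],0]
    - [[15.8,-16.1,0],0]
    - [[21.4,-26,0],0]
    - [[25.2,-36.6,0],0]
    - [[27.1,-47.8,0],0]
    - [[27,-59.1,0],0]
    - [[24.9,-70.3,0],0]
    - [[20.9,-80.9,0],0]

```text
time: 21.1
tool_pos: [599.4, 113.3, 140.9]
tcp_rot: [180.0, -0.2, 102.4]
ft_force: [2.3, 8.5, 3.4]
finger_gap: 23.3
```

```bash
python3 fr.py -385.5; python3 arc.py -385.5 6; python3 -c "
from snap import *
b=W(x,(0,-70,12))
go('12',(('scene',(200,130,370,230),4.5),),[(b,30,12,(255,0,0))])"
```

```text
t 21.1 pos [599.4 113.3 140.9] Frad -1.58 Ftan(resist +) 8.63 Fz 3.4 gap 23.3 M [ 1.53 -0.1  -0.01]
[[[-3.2, -6.0, 0], 0], [[-7.1, -11.6, 0], 0], [[-11.5, -16.8, 0], 0], [[-16.5, -21.4, 0], 0], [[-21.9, -25.6, 0], 0], [[-27.7, -29.1, 0], 0], [[-33.8, -32.1, 0], 0], [[-40.2, -34.3, 0], 0]] end -433.5
[599.41385377 113.25175465 140.94019001] [ 1.79971462e+02 -1.63684843e-01  1.02398141e+02] [2.29000657 8.47339101 3.40188471] 23.30144235784769
```

View pics/scene12.png

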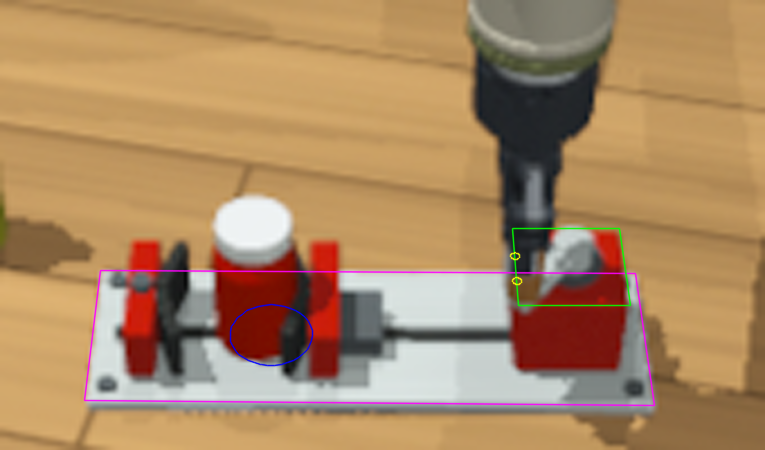

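The jaw has reached the jar and is sliding it upright toward the back stop: jar at (255,290), stop wing at (185,310). I'll keep winding, more slowly.

Emit:
drive_tool:
  moves:
    - [[-3.2,-6,0],0]
    - [[-7.1,-11.6,0],0]
    - [[-11.5,-16.8,0],0]
    - [[-16.5,-21.4,0],0]
    - [[-21.9,-25.6,0],0]
    - [[-27.7,-29.1,0],0]
    - [[-33.8,-32.1,0],0]
    - [[-40.2,-34.3,0],0]

```text
time: 21.82
tool_pos: [560.0, 78.2, 141.0]
tcp_rot: [179.9, -0.1, 102.4]
ft_force: [8.2, 5.6, -0.2]
finger_gap: 23.7
```

```bash
python3 fr.py -433.5; python3 arc.py -433.5 6
```

```text
t 21.8167 pos [560.   78.2 141. ] Frad -3.0 Ftan(resist +) 9.43 Fz -0.2 gap 23.7 M [ 0.73 -1.27 -0.04]
[[[-6.6, -1.6, 0], 0], [[-13.4, -2.5, 0], 0], [[-20.2, -2.7, 0], 0], [[-26.9, -2.1, 0], 0], [[-33.6, -0.9, 0], 0], [[-40.2, 1.1, 0], 0], [[-46.4, 3.7, 0], 0], [[-52.4, 6.9, 0], 0]] end -481.5
```

Emit:
drive_tool:
  moves:
    - [[-6.6,-1.6,0],0]
    - [[-13.4,-2.5,0],0]
    - [[-20.2,-2.7,0],0]
    - [[-26.9,-2.1,0],0]
    - [[-33.6,-0.9,0],0]
    - [[-40.2,1.1,0],0]
    - [[-46.4,3.7,0],0]
    - [[-52.4,6.9,0],0]

```text
time: 22.48
tool_pos: [507.8, 83.7, 141.0]
tcp_rot: [179.9, 0.1, 102.3]
ft_force: [7.9, -3.3, 0.0]
finger_gap: 23.1
```

```bash
python3 fr.py -481.5; python3 arc.py -481.5 3
```

```text
t 22.4833 pos [507.8  83.7 141. ] Frad -1.35 Ftan(resist +) 8.48 Fz 0.0 gap 23.1 M [-0.46 -1.35 -0.04]
[[[-2.9, 1.9, 0], 0], [[-5.6, 3.9, 0], 0], [[-8.3, 6.0, 0], 0], [[-10.8, 8.3, 0], 0], [[-13.2, 10.7, 0], 0], [[-15.5, 13.2, 0], 0], [[-17.6, 15.9, 0], 0], [[-19.6, 18.6, 0], 0]] end -505.5
```

Emit:
drive_tool:
  moves:
    - [[-2.9,1.9,0],0]
    - [[-5.6,3.9,0],0]
    - [[-8.3,6,0],0]
    - [[-10.8,8.3,0],0]
    - [[-13.2,10.7,0],0]
    - [[-15.5,13.2,0],0]
    - [[-17.6,15.9,0],0]
    - [[-19.6,18.6,0],0]

```text
time: 23.15
tool_pos: [487.8, 101.6, 141.0]
tcp_rot: [180.0, 0.2, 102.3]
ft_force: [4.1, -7.1, 3.3]
finger_gap: 23.4
```

```bash
python3 fr.py -505.5; python3 arc.py -505.5 3;python3 -c "
from snap import *
b=W(x,(0,-70,12))
go('13',(('scene',(200,130,370,230),4.5),),[(b,30,12,(255,0,0))])"
```

```text
t 23.15 pos [487.8 101.6 141. ] Frad 0.6 Ftan(resist +) 8.2 Fz 3.3 gap 23.4 M [-1.16 -0.76  0.  ]
[[[-1.9, 2.9, 0], 0], [[-3.6, 5.8, 0], 0], [[-5.1, 8.8, 0], 0], [[-6.5, 11.9, 0], 0], [[-7.7, 15.1, 0], 0], [[-8.8, 18.4, 0], 0], [[-9.6, 21.6, 0], 0], [[-10.3, 25.0, 0], 0]] end -529.5
[487.78073213 101.58654505 140.95389091] [1.79980228e+02 1.68722134e-01 1.02305270e+02] [ 4.14699423 -7.09767979  3.34900036] 23.38939042380912
```

View pics/scene13.png

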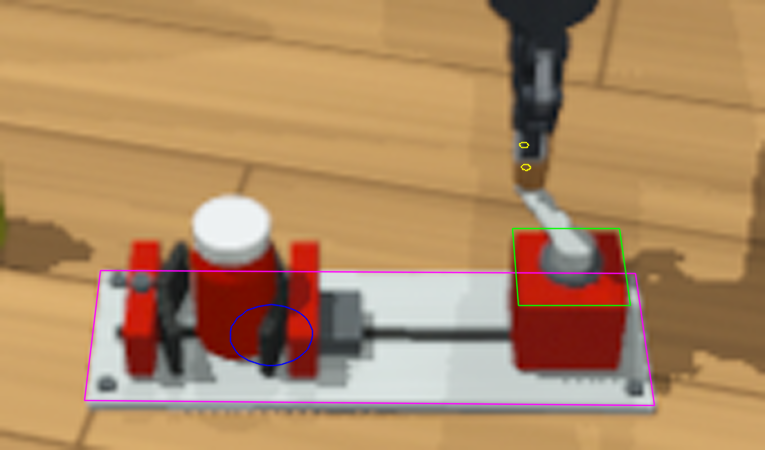

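Emit:
drive_tool:
  moves:
    - [[-1.9,2.9,0],0]
    - [[-3.6,5.8,0],0]
    - [[-5.1,8.8,0],0]
    - [[-6.5,11.9,0],0]
    - [[-7.7,15.1,0],0]
    - [[-8.8,18.4,0],0]
    - [[-9.6,21.6,0],0]
    - [[-10.3,25,0],0]

```text
time: 23.87
tool_pos: [476.6, 126.3, 140.9]
tcp_rot: [-179.9, 0.2, 102.3]
ft_force: [-1.0, -8.8, 6.5]
finger_gap: 23.3
```

```bash
python3 fr.py -529.5; python3 arc.py -529.5 4
```

```text
t 23.8667 pos [476.6 126.3 140.9] Frad 2.62 Ftan(resist +) 8.5 Fz 6.5 gap 23.3 M [-1.46  0.29  0.06]
[[[-0.7, 4.5, 0], 0], [[-1.0, 9.0, 0], 0], [[-1.1, 13.5, 0], 0], [[-0.8, 18.1, 0], 0], [[-0.2, 22.6, 0], 0], [[0.7, 27.0, 0], 0], [[1.9, 31.4, 0], 0], [[3.4, 35.7, 0], 0]] end -561.5
```

Emit:
drive_tool:
  moves:
    - [[-0.7,4.5,0],0]
    - [[-1,9,0],0]
    - [[-1.1,13.5,0],0]
    - [[-0.8,18.1,0],0]
    - [[-0.2,22.6,0],0]
    - [[0.7,27,0],0]
    - [[1.9,31.4,0],0]
    - [[3.4,35.7,0],0]

```text
time: 24.53
tool_pos: [479.0, 162.6, 140.7]
tcp_rot: [-179.8, 0.1, 102.3]
ft_force: [-6.2, -6.1, 11.0]
finger_gap: 23.7
```

```bash
python3 fr.py -561.5; python3 arc.py -561.5 3
```

```text
t 24.5333 pos [479.  162.6 140.7] Frad 3.5 Ftan(resist +) 7.92 Fz 11.0 gap 23.7 M [-1.01  1.21 -0.  ]
[[[1.3, 3.1, 0], 0], [[2.8, 6.2, 0], 0], [[4.5, 9.2, 0], 0], [[6.3, 12.1, 0], 0], [[8.2, 14.8, 0], 0], [[10.3, 17.5, 0], 0], [[12.6, 20.1, 0], 0], [[14.9, 22.5, 0], 0]] end -585.5
```

Emit:
drive_tool:
  moves:
    - [[1.3,3.1,0],0]
    - [[2.8,6.2,0],0]
    - [[4.5,9.2,0],0]
    - [[6.3,12.1,0],0]
    - [[8.2,14.8,0],0]
    - [[10.3,17.5,0],0]
    - [[12.6,20.1,0],0]
    - [[14.9,22.5,0],0]

```text
time: 25.2
tool_pos: [493.6, 185.7, 140.7]
tcp_rot: [-179.7, 0.0, 102.4]
ft_force: [-8.8, -3.6, 11.7]
finger_gap: 23.7
```

```bash
python3 fr.py -585.5; python3 arc.py -585.5 3
```

```text
t 25.2 pos [493.6 185.7 140.7] Frad 3.55 Ftan(resist +) 8.79 Fz 11.7 gap 23.7 M [-0.56  1.49  0.07]
[[[2.5, 2.3, 0], 0], [[5.1, 4.5, 0], 0], [[7.8, 6.6, 0], 0], [[10.6, 8.5, 0], 0], [[13.6, 10.2, 0], 0], [[16.6, 11.8, 0], 0], [[19.6, 13.2, 0], 0], [[22.8, 14.5, 0], 0]] end -609.5
```

```bash
python3 -c "
from snap import *
b=W(x,(0,-70,12))
go('14',(('scene',(210,160,310,220),7.5),),[(b,30,12,(255,0,0))])"
```

```text
[493.64771    185.71501144 140.74317438] [-1.79745182e+02  4.64999278e-02  1.02351431e+02] [-8.76013851 -3.62982262 11.65383467] 23.661245259976248
```

View pics/scene14.png

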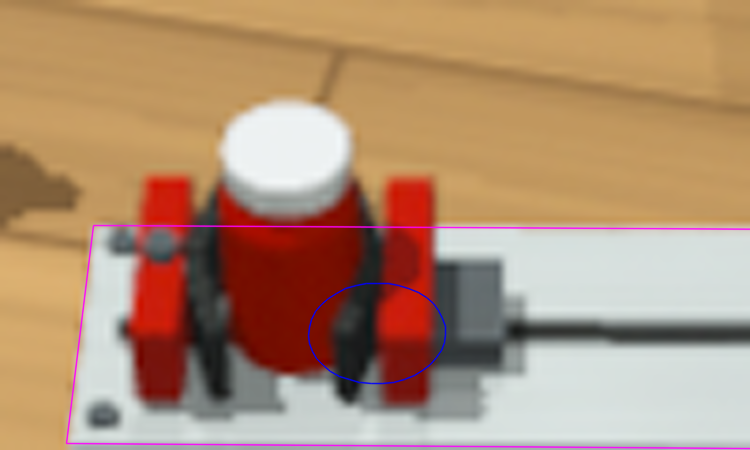

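The jar now nearly touches the stop: stop wing at (215,310), jar from 222 to 362, jaw wing at (360,310). I estimate only a few mm left before the bite, so I'll take smaller steps.

```bash
python3 arc.py -585.5 2
```

```text
[[[1.6, 1.6, 0], 0], [[3.3, 3.1, 0], 0], [[5.1, 4.5, 0], 0], [[6.9, 5.9, 0], 0], [[8.7, 7.2, 0], 0], [[10.6, 8.5, 0], 0], [[12.6, 9.6, 0], 0], [[14.5, 10.8, 0], 0]] end -601.5
```

Emit:
drive_tool:
  moves:
    - [[1.6,1.6,0],0]
    - [[3.3,3.1,0],0]
    - [[5.1,4.5,0],0]
    - [[6.9,5.9,0],0]
    - [[8.7,7.2,0],0]
    - [[10.6,8.5,0],0]
    - [[12.6,9.6,0],0]
    - [[14.5,10.8,0],0]

```text
time: 25.92
tool_pos: [508.1, 196.8, 140.7]
tcp_rot: [-179.7, 0.0, 102.4]
ft_force: [-8.7, -1.2, 11.1]
finger_gap: 23.6
```

```bash
python3 fr.py -601.5; python3 arc.py -601.5 2
```

```text
t 25.9167 pos [508.1 196.8 140.7] Frad 3.1 Ftan(resist +) 8.26 Fz 11.1 gap 23.6 M [-0.29  1.52  0.07]
[[[2.0, 1.0, 0], 0], [[4.1, 2.0, 0], 0], [[6.1, 2.9, 0], 0], [[8.3, 3.8, 0], 0], [[10.4, 4.5, 0], 0], [[12.6, 5.2, 0], 0], [[14.7, 5.8, 0], 0], [[16.9, 6.3, 0], 0]] end -617.5
```

Emit:
drive_tool:
  moves:
    - [[2,1,0],0]
    - [[4.1,2,0],0]
    - [[6.1,2.9,0],0]
    - [[8.3,3.8,0],0]
    - [[10.4,4.5,0],0]
    - [[12.6,5.2,0],0]
    - [[14.7,5.8,0],0]
    - [[16.9,6.3,0],0]

```text
time: 26.58
tool_pos: [525.0, 203.4, 140.8]
tcp_rot: [-179.8, -0.0, 102.4]
ft_force: [-8.0, 0.0, 10.5]
finger_gap: 23.4
```

```bash
python3 fr.py -617.5; python3 arc.py -617.5 2
```

```text
t 26.5833 pos [525.  203.4 140.8] Frad 1.78 Ftan(resist +) 7.82 Fz 10.5 gap 23.4 M [0.   1.46 0.04]
[[[2.2, 0.5, 0], 0], [[4.5, 0.8, 0], 0], [[6.7, 1.1, 0], 0], [[9.0, 1.3, 0], 0], [[11.2, 1.5, 0], 0], [[13.5, 1.5, 0], 0], [[15.8, 1.5, 0], 0], [[18.0, 1.4, 0], 0]] end -633.5
```

Emit:
drive_tool:
  moves:
    - [[2.2,0.5,0],0]
    - [[4.5,0.8,0],0]
    - [[6.7,1.1,0],0]
    - [[9,1.3,0],0]
    - [[11.2,1.5,0],0]
    - [[13.5,1.5,0],0]
    - [[15.8,1.5,0],0]
    - [[18,1.4,0],0]

```text
time: 27.25
tool_pos: [543.0, 205.2, 140.8]
tcp_rot: [-179.8, -0.1, 102.4]
ft_force: [-8.0, 2.2, 10.7]
finger_gap: 23.4
```

```bash
python3 fr.py -633.5; python3 arc.py -633.5 1.5
```

```text
t 27.25 pos [543.  205.2 140.8] Frad 1.72 Ftan(resist +) 8.15 Fz 10.7 gap 23.4 M [0.28 1.49 0.1 ]
[[[1.7, -0.1, 0], 0], [[3.4, -0.3, 0], 0], [[5.1, -0.5, 0], 0], [[6.8, -0.8, 0], 0], [[8.4, -1.1, 0], 0], [[10.1, -1.4, 0], 0], [[11.8, -1.8, 0], 0], [[13.4, -2.2, 0], 0]] end -645.5
```

Emit:
drive_tool:
  moves:
    - [[1.7,-0.1,0],0]
    - [[3.4,-0.3,0],0]
    - [[5.1,-0.5,0],0]
    - [[6.8,-0.8,0],0]
    - [[8.4,-1.1,0],0]
    - [[10.1,-1.4,0],0]
    - [[11.8,-1.8,0],0]
    - [[13.4,-2.2,0],0]

```text
time: 27.92
tool_pos: [556.2, 203.2, 140.8]
tcp_rot: [-179.8, -0.1, 102.4]
ft_force: [-8.3, 2.1, 11.1]
finger_gap: 24.1
```

```bash
python3 fr.py -645.5; python3 arc.py -645.5 1.5
```

```text
t 27.9167 pos [556.2 203.2 140.8] Frad -0.19 Ftan(resist +) 8.58 Fz 11.1 gap 24.1 M [0.42 1.64 0.03]
[[[1.6, -0.5, 0], 0], [[3.3, -1.0, 0], 0], [[4.9, -1.6, 0], 0], [[6.5, -2.2, 0], 0], [[8.0, -2.8, 0], 0], [[9.6, -3.5, 0], 0], [[11.1, -4.2, 0], 0], [[12.6, -5.0, 0], 0]] end -657.5
```

Emit:
drive_tool:
  moves:
    - [[1.6,-0.5,0],0]
    - [[3.3,-1,0],0]
    - [[4.9,-1.6,0],0]
    - [[6.5,-2.2,0],0]
    - [[8,-2.8,0],0]
    - [[9.6,-3.5,0],0]
    - [[11.1,-4.2,0],0]
    - [[12.6,-5,0],0]

```text
time: 28.58
tool_pos: [568.3, 198.8, 140.7]
tcp_rot: [-179.7, -0.1, 102.4]
ft_force: [-12.1, 5.2, 12.3]
finger_gap: 23.5
```

```bash
python3 fr.py -657.5; python3 arc.py -657.5 1.5
```

```text
t 28.5833 pos [568.3 198.8 140.7] Frad -0.92 Ftan(resist +) 13.13 Fz 12.3 gap 23.5 M [0.9  2.   0.08]
[[[1.5, -0.8, 0], 0], [[3.0, -1.6, 0], 0], [[4.4, -2.5, 0], 0], [[5.9, -3.5, 0], 0], [[7.3, -4.4, 0], 0], [[8.6, -5.4, 0], 0], [[10.0, -6.4, 0], 0], [[11.3, -7.5, 0], 0]] end -669.5
```

Emit:
drive_tool:
  moves:
    - [[0.3,-0.2,0],0]
    - [[0.6,-0.3,0],0]
    - [[0.9,-0.5,0],0]
    - [[1.2,-0.6,0],0]
    - [[1.5,-0.8,0],0]
    - [[1.8,-0.9,0],0]
    - [[2,-1.1,0],0]
    - [[2.2,-1.2,0],0]

```text
time: 29.25
tool_pos: [570.3, 197.8, 140.7]
tcp_rot: [-179.7, -0.1, 102.4]
ft_force: [-10.7, 5.6, 11.6]
finger_gap: 23.8
```

```bash
python3 fr.py -659.7;python3 -c "
from snap import *
b=W(x,(0,-70,12))
go('15',(('scene',(210,160,310,220),7.5),),[(b,30,12,(255,0,0))])"
```

```text
t 29.25 pos [570.3 197.8 140.7] Frad -0.48 Ftan(resist +) 12.1 Fz 11.6 gap 23.8 M [0.9  2.05 0.02]
[570.33942866 197.77220857 140.74101934] [-1.79714647e+02 -1.43932564e-01  1.02410356e+02] [-10.74662076   5.58082122  11.58460268] 23.79697807645108
```

View pics/scene15.png

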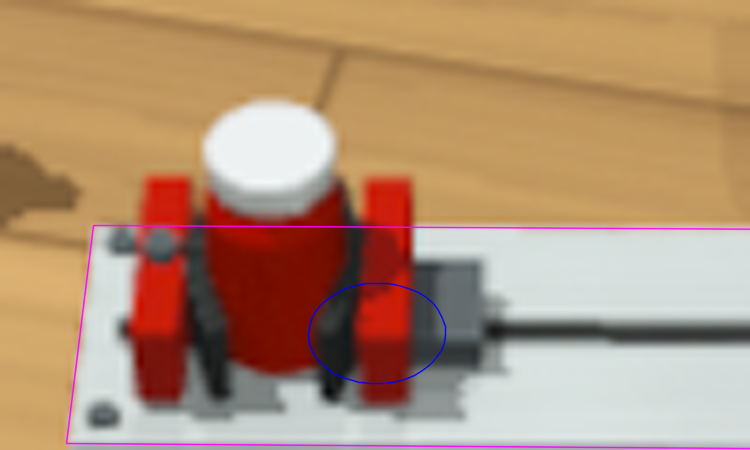

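```bash
python3 arc.py -659.7 0.6
```

```text
[[[0.6, -0.3, 0], 0], [[1.2, -0.7, 0], 0], [[1.8, -1.0, 0], 0], [[2.3, -1.4, 0], 0], [[2.9, -1.8, 0], 0], [[3.5, -2.1, 0], 0], [[4.0, -2.5, 0], 0], [[4.6, -2.9, 0], 0]] end -664.5
```

Emit:
drive_tool:
  moves:
    - [[0.6,-0.3,0],0]
    - [[1.2,-0.7,0],0]
    - [[1.8,-1,0],0]
    - [[2.3,-1.4,0],0]
    - [[2.9,-1.8,0],0]
    - [[3.5,-2.1,0],0]
    - [[4,-2.5,0],0]
    - [[4.6,-2.9,0],0]

```text
time: 29.97
tool_pos: [574.8, 195.2, 140.7]
tcp_rot: [-179.7, -0.2, 102.4]
ft_force: [-10.9, 6.0, 12.0]
finger_gap: 23.9
```

```bash
python3 fr.py -664.5
```

```text
t 29.9667 pos [574.8 195.2 140.7] Frad -1.19 Ftan(resist +) 12.35 Fz 12.0 gap 23.9 M [1.17 2.14 0.03]
```

Emit:
drive_tool:
  moves:
    - [[0,0,0],0]
    - [[0,0,0],0]
    - [[0,0,0],0]
    - [[0,0,0],0]
    - [[0,0,0],0]
    - [[0,0,0],0]
    - [[0,0,0],0]
    - [[0,0,0],0]

```text
time: 30.63
tool_pos: [574.9, 195.2, 140.8]
tcp_rot: [-179.7, -0.2, 102.4]
ft_force: [-10.8, 6.3, 11.2]
finger_gap: 23.4
```

```bash
python3 fr.py -664.5
```

```text
t 30.6333 pos [574.9 195.2 140.8] Frad -0.95 Ftan(resist +) 12.45 Fz 11.2 gap 23.4 M [1.09 2.02 0.08]
```

Emit:
drive_tool:
  moves:
    - [[0,0,0],0]
    - [[0,0,0],0]
    - [[0,0,0],0]
    - [[0,0,0],0]
    - [[0,0,0],0]
    - [[0,0,0],0]
    - [[0,0,0],0]
    - [[0,0,0],0]
  fingers: 45

```text
time: 31.3
tool_pos: [577.5, 193.4, 140.6]
tcp_rot: [-180.0, 0.0, 102.3]
ft_force: [-0.2, 0.7, -0.4]
finger_gap: 45.3
```

Emit:
drive_tool:
  moves:
    - [[0,0,0],0]
    - [[0,0,0],0]
    - [[0,0,0],0]
    - [[0,0,0],0]
    - [[0,0,5],0]
    - [[0,0,20],0]
    - [[0,0,40],0]
    - [[0,0,60],0]
  fingers: 65

```text
time: 31.97
tool_pos: [577.0, 193.4, 201.0]
tcp_rot: [-179.9, 0.0, 102.3]
ft_force: [0.2, 0.6, -0.6]
finger_gap: 65.3
```

Emit:
drive_tool:
  moves:
    - [[0,0,25],0]
    - [[0,0,50],0]
    - [[0,0,70],0]
    - [[0,0,80],0]
    - [[0,0,80],0]
    - [[0,0,80],0]
    - [[0,0,80],0]
    - [[0,0,80],0]

```text
time: 32.63
tool_pos: [576.6, 193.3, 278.3]
tcp_rot: [-179.8, 0.0, 102.3]
ft_force: [-0.9, -0.8, -0.3]
finger_gap: 65.1
```

```bash
python3 -c "
from snap import *
b=W(x,(0,-70,12))
go('16',(('scene',(200,110,370,230),4.5),('top',(90,130,320,270),3.4)),[(b,30,12,(255,0,0))])"
```

```text
[576.62497804 193.26632686 278.2869703 ] [-1.79802534e+02  3.61449603e-03  1.02342997e+02] [-0.86742137 -0.75003943 -0.32308226] 65.08565199759204
```

View pics/scene16.png

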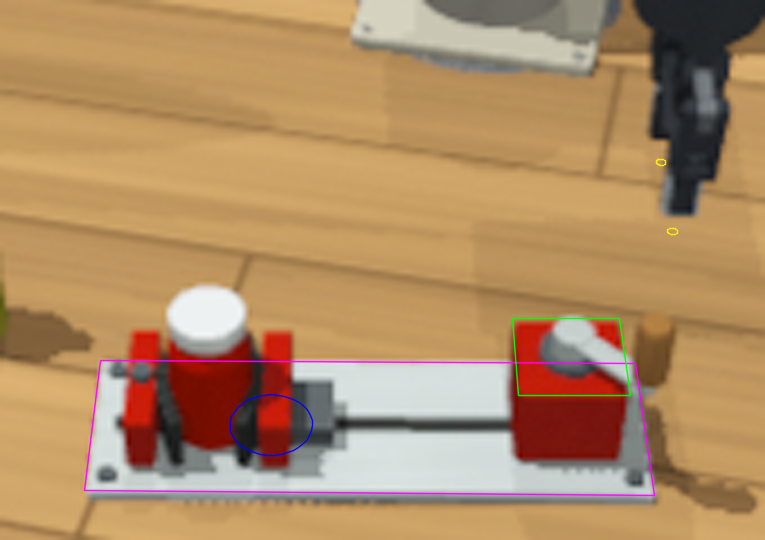

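View pics/top16.png

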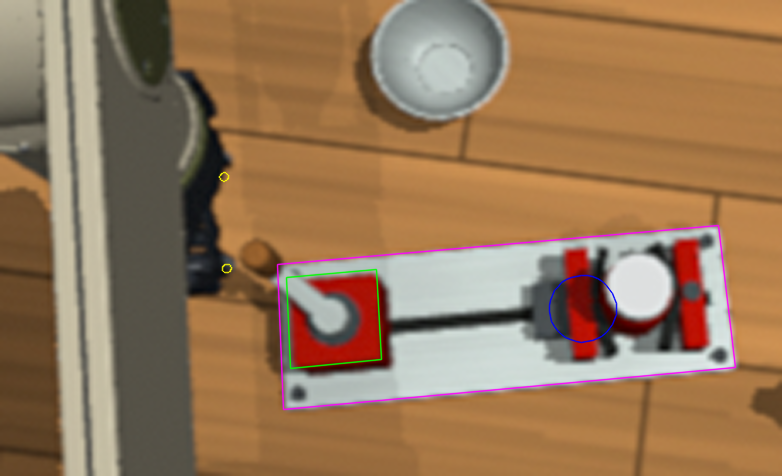

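```bash
python3 -c "
from bench import r
s=r.sense();print(s['time'],s['ft_force'],s['qd'].round(2));print(r.hand_in())"
```

```text
32.7333 [ 0.08577656  0.77980943 -0.53079211] [-0.03 -0.15 -0.46 -0.01  0.16  0.04]
the job is handed in; nothing more can be done
None
```

The jar is standing upright in the holder and clamped, the hand is clear, and the job was handed in at about 32.7 s; no verdict was reported.

**What I did:** I set the jar on the bed and let go. Then I wound the crank clockwise by its grip, about 727° (2.0 turns). The bite came about 20° before the end.

**Squeeze on the jar:** it took about 12.4 N at the grip at the end, against about 8.4 N in free winding. That 4 N rise suggests about 37 N of squeeze. Winding angle past the bite suggests up to about 47 N. Both are inside the 25–75 N band, but the squeeze was never measured directly.

**Last checks:**
- After I let go, the force reading was near zero, so the arm was touching nothing.
- The jaw stayed where I left it.
- The jar is about 43 mm from the bed point by image, within the 60 mm limit.
- The bowl was where it started in the last top view. I didn't check the bottle and basil in the final pictures, but the arm never went near them.

**What disagreed:**
- The fingertips looked 20–25 mm higher in the pictures than the stated tool geometry.
- Camera y positions ran about 5 mm high against the robot. I allowed for both with small corrections and by force.
- Just past the bite, the force at the grip rose faster than expected (4.6 N in 12° instead of about 2.8 N), then settled to about 12.1–12.4 N.

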